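# Scoop the finished balls out of the slugs and shut them in their case

## Task

Take the steel bar off the tub and lay it flat on the bench, then use the slotted scoop, never the fingers, to lift all the large steel balls out of the tub, letting the small slugs drop back into it, and tip the balls into the open parts case. When every ball is in the case, stand the scoop flat on the bench and press the case's cover down until its catch snaps and holds it shut. Leave all slugs in the tub, and do not push the steel block or the other things on the bench about.

Things in the scene. Friction and masses are not known exactly. Their poses are not given: they have to be found in the camera images.
- tub: Grey plastic tub, fixed. Outside 210 mm along x (+x is its far end), 146 mm along y, walls 4 mm, level rim 52 mm above the bench. Origin: centre of its underside. Its floor slopes 6 degrees down to the far wall: 28 mm above the bench at the near wall, 17 mm in the middle, 6 mm at the far wall, so balls roll to the far wall; its far inside corners are bevelled at 45 degrees (16 mm).
- case: Aluminium parts case, fixed to the bench, 120 x 120 mm outside, walls and floor 4 mm thick, rim 46 mm above the bench, hinged cover along its far (+x) side, catch in the middle of its near (-x) side. Origin: centre of its underside, on the bench; x points from the catch side to the hinge side. Tub and case may change sides.
- cover (a joint): Hinge of the case cover, rad: 0 = shut, grows as it opens (1.57 = upright); starts open. The hinge is stiff and the cover stays where it is left. The cover is a plate 126 mm long from the hinge, 120 mm wide, 4 mm thick, with a 16 mm lip at its free edge that passes outside the case's near wall. At about 0.08 rad the lip meets the sprung catch; about 5 to 10 N down near the free edge snaps it over, and it then stays below 0.03.
- cover_hinge (a point): Middle of the cover's hinge line, at the case's far side, 48 mm above the bench; axes as the case's (hinge line along y). The outer face of the shut cover is 4 mm higher.
- scoop: Slotted wire scoop, 0.15 kg, stands flat. Origin: underside, middle of the heel bar; x to the open nose, z up. Four 4 mm tines from x = 0 to 90 mm at y = -29, -10, 10, 29 mm (slots 15.5 mm, undersides z = 0); at x = 0 a 22 mm high back rail; side rails 22 mm high at y = +-38 mm, x = 0 to 55 mm; skids reach back to x = -24 mm; 80 mm wide. It balances ahead of the heel.
- scoop_grip (a point): Centre of the scoop's upright rubber grip, 30 mm (along scoop x) x 14 mm (along y, the way to pinch it) x 46 mm high, 99 mm above the scoop's underside and 4 mm behind its heel; top cap 126 mm up. Axes as the scoop's.
- bar: The same steel bar as point bar_center; origin at the centre of its underside.
- bar_center (a point): Centre of a steel parallel bar, 250 mm long (its y), 22 mm wide (its x, the way to pinch it), 16 mm high, about 0.45 kg, lying across the tub's rim at the start.
- ball1: Good part: polished steel ball, 26 mm diameter, 70 g; origin at its centre. Too large for the scoop's slots. May be absent.
- ball2: Good part: polished steel ball, 26 mm diameter, 70 g; origin at its centre. Too large for the scoop's slots. May be absent.
- ball3: Good part: polished steel ball, 26 mm diameter, 70 g; origin at its centre. Too large for the scoop's slots. May be absent.
- ball4: Good part: polished steel ball, 26 mm diameter, 70 g; origin at its centre. Too large for the scoop's slots. May be absent.
- slug1: Chip: small steel punch slug, 9 mm diameter, 8 mm high; origin at its centre. Falls through the scoop's slots. May be absent.
- slug2: Chip: small steel punch slug, 9 mm diameter, 8 mm high; origin at its centre. Falls through the scoop's slots. May be absent.
- slug3: Chip: small steel punch slug, 9 mm diameter, 8 mm high; origin at its centre. Falls through the scoop's slots. May be absent.
- slug4: Chip: small steel punch slug, 9 mm diameter, 8 mm high; origin at its centre. Falls through the scoop's slots. May be absent.
- gauge_block: Bystander: steel block 30 x 45 x 31 mm; origin under its centre.

How it is judged:
On the way, in this order (a step that is already met when the one before it is completed fails the run):
1. the bar lies flat on the bench, clear of the tub (height (world z) of bar_center below 0.014 m and horizontal distance between bar_center and tub above 0.08 m and angle between bar_center's own z axis and vertical below 0.1 rad and linear speed of bar below 0.03 m/s), for 0.2 s.
2. the scoop is lifted clear of the tub floor with at least one ball in it (height (world z) of scoop above 0.06 m and ((x of ball1 in the frame of scoop between -0.005 and 0.092 m and y of ball1 in the frame of scoop between -0.039 and 0.039 m and z of ball1 in the frame of scoop between 0.005 and 0.05 m) or (x of ball2 in the frame of scoop between -0.005 and 0.092 m and y of ball2 in the frame of scoop between -0.039 and 0.039 m and z of ball2 in the frame of scoop between 0.005 and 0.05 m) or (x of ball3 in the frame of scoop between -0.005 and 0.092 m and y of ball3 in the frame of scoop between -0.039 and 0.039 m and z of ball3 in the frame of scoop between 0.005 and 0.05 m) or (x of ball4 in the frame of scoop between -0.005 and 0.092 m and y of ball4 in the frame of scoop between -0.039 and 0.039 m and z of ball4 in the frame of scoop between 0.005 and 0.05 m))), for 0.2 s.
3. all balls are in the case, all slugs in the tub (x of ball1 in the frame of case between -0.057 and 0.057 m and y of ball1 in the frame of case between -0.057 and 0.057 m and z of ball1 in the frame of case between 0.005 and 0.046 m and x of ball2 in the frame of case between -0.057 and 0.057 m and y of ball2 in the frame of case between -0.057 and 0.057 m and z of ball2 in the frame of case between 0.005 and 0.046 m and x of ball3 in the frame of case between -0.057 and 0.057 m and y of ball3 in the frame of case between -0.057 and 0.057 m and z of ball3 in the frame of case between 0.005 and 0.046 m and x of ball4 in the frame of case between -0.057 and 0.057 m and y of ball4 in the frame of case between -0.057 and 0.057 m and z of ball4 in the frame of case between 0.005 and 0.046 m and x of slug1 in the frame of tub between -0.102 and 0.102 m and y of slug1 in the frame of tub between -0.07 and 0.07 m and z of slug1 in the frame of tub between 0.005 and 0.05 m and x of slug2 in the frame of tub between -0.102 and 0.102 m and y of slug2 in the frame of tub between -0.07 and 0.07 m and z of slug2 in the frame of tub between 0.005 and 0.05 m and x of slug3 in the frame of tub between -0.102 and 0.102 m and y of slug3 in the frame of tub between -0.07 and 0.07 m and z of slug3 in the frame of tub between 0.005 and 0.05 m and x of slug4 in the frame of tub between -0.102 and 0.102 m and y of slug4 in the frame of tub between -0.07 and 0.07 m and z of slug4 in the frame of tub between 0.005 and 0.05 m), for 0.2 s.
At the end, for the whole second after the job is handed in: All balls in the case, all slugs in the tub; cover held shut by its catch (below 0.04 rad); bar flat on the bench, its centre over 80 mm from the tub's centre; scoop flat on the bench, its heel over 80 mm from the tub's centre (tilts under 0.1 rad); both at rest (all of step 1 and all of step 3 and value of joint cover below 0.04 rad and height (world z) of scoop below 0.006 m and angle between scoop's own z axis and vertical below 0.1 rad and horizontal distance between scoop and tub above 0.08 m and linear speed of scoop below 0.03 m/s); the robot touches nothing.
It fails at once if the fingers touch a ball (contact force between the fingers and ball1 above 0.5 N or contact force between the fingers and ball2 above 0.5 N or contact force between the fingers and ball3 above 0.5 N or contact force between the fingers and ball4 above 0.5 N).
It fails at once if the loose steel block is moved more than 30 mm (distance of gauge_block from where it was at the start of the episode above 0.03 m).
Of ball1, ball2, ball3, ball4 only 3 to 4 are there at a start; the rules pass over those that are not, and their reading is None.
Of slug1, slug2, slug3, slug4 only 2 to 4 are there at a start; the rules pass over those that are not, and their reading is None.
At some moment in a run one of scoop, bar may be knocked a few centimetres aside while the robot is not near it.
It also fails if it takes over 210 s, if anything falls off the work surface, if the arm or the gripper's body presses on something with over 40 N, if the wrist force passes 120 N, or if a joint passes its speed limit or range.

## Robot

A 6-joint arm with a two-finger parallel gripper is mounted at the origin on the work surface; the furniture and walls round the work are solid. World frame = base frame: x ahead of the robot, y to its left, z up, the work surface at z = 0. Lengths are in m, angles in rad, forces in N, time in s.
With the tool pointing down it reaches from about 0.35 to 0.775 m from the base axis. Payload 5.5 kg.
Tool frame: the origin (TCP) lies at the very end of the fingers, on their centre line; the grasp point (between the pads) lies 19 mm behind it; x points along the fingers, y is the direction in which the jaws open and shut, and the axes are right-handed (so a half turn about x gives the same grasp; the last joint's range is limited). The gripper opens to 85 mm and grips with 20 to 120 N. Pads are 22 mm wide; open, the fingers measure 114 mm over their backs; the gripper's body (76 mm by 85 mm) begins 54 mm behind the grasp point. The pads swing forward as they close: fully open they stand 13 mm farther back than shut.
Start: joints at [-1.307, 0.313, 0.046, 1.304, 0, 1.431], TCP at [0.226, -0.529, 0.231] pointing down, gripper open.
Joint ranges: [-2.76, 2.76], [-0.86, 1.69], [-1.03, 1.26], [-2.2, 2.34], [-1.47, 1.5], [-3.14, 3.14]. Speed limits (rad/s): [2.57, 2.57, 3.14, 3.14, 3.14, 3.14].

## Interface

Orientations are given as a unit quaternion [w, x, y, z].
In Python, from workcell import env gives the robot as it stands.
- The arm moves only by the tool drive_tool, never from a script. Its argument "plan" is a list that holds one entry, the list of rows, each a list of 7 numbers: the shift along the tool's x, y, z in cm, then the turn, a rotation vector about the tool's x, y, z in degrees, then the opening, from 0 (shut) to 1 (fully open). In form: [[[tx, ty, tz, wx, wy, wz, fingers], ...]]. A call has exactly 5 rows; each row shifts and turns the commanded pose from where the row before left it, along the tool's axes as they then stand; what a row does not reach is not made up. A row lasts 1/12 s, in which the tool goes at most 41.7 mm and 7.16 degrees, less where a joint would pass 70% of its speed; a pose out of reach is approached as far as the arm can. A call with a gripper value outside its range is refused whole. The fingers move at their own pace and stop on an object; "squeeze" is the grip in N (left out, the last holds). Time passes only in rows, so rows that do not move let the fingers close, or fill a call up. It gives the time, the measured TCP pose, the force and the opening at its end, in the units of the state.
- env.get_state(): the state, without advancing time (a new reading comes with each control period).
- env.read_camera(name): name is "side" or "top"; returns the picture (384x512x3 uint8, red, green, blue); there is no depth.
- env.camera_model(name): a dict with "camera_matrix" (3x3 intrinsics, pixels), "camera_from_world" (4x4, takes a point from world to camera coordinates). Camera axes: x right, y down, z forward; pixel columns grow to the right and rows downward; lengths in m; the calibration is good to about 2 mm. A picture is of the moment at which its call begins. camera_model takes no time and is no camera call.
- env.hand_in(): hands the job in, once; it reports no verdict.
The state is a dict: "clock": time; "joint_pos": joint angles; "qvel": joint speeds; "tau": joint torques, N m; "tcp_pos": TCP position; "orientation": TCP orientation; "wrist_force": force on the tool from outside, world axes, zero at the start; "ft_torque": the same for the moment, N m; "finger_gap": finger opening in m.
Only numpy, scipy, OpenCV 4.12 (cv2) and the standard library are available. Lean on these libraries where they do the work, as an engineer would, in place of code of your own. Each camera call takes 0.05 s, during which the arm holds its last target.

## Working session

There is one attempt and no reset: what is moved stays moved. The work goes in short steps, Python scripts to look and compute and a tool call to move; the robot and the scene stay as the last step left them, time stands still between calls to the robot, and variables do not carry over. Pictures are saved under pics/ and viewed, and the job is handed in when it is done.

Besides the shell and the picture viewer there is one more tool, called after "Emit:" by a JSON object that holds its "op" and its "data". drive_tool: Moves the arm, as the interface text tells. Its arguments: {"type":"object","properties":{"plan":{"type":"array","items":{"type":"array","items":{"type":"array","items":{"type":"number"}}}},"squeeze":{"type":"number"}},"required":["plan"]}

```bash
ls; mkdir -p pics
cat > h.py <<'E'
import numpy as np, cv2
from scipy.spatial.transform import Rotation as R
from workcell import env
def shot(name,fn):
    im=env.read_camera(name); cv2.imwrite('pics/'+fn,im[:,:,::-1]); return im
def ray(name,u,v):
    m=env.camera_model(name);K=np.array(m['camera_matrix']);T=np.array(m['camera_from_world'])
    d=np.linalg.inv(K)@np.array([u,v,1.]);Rr=T[:3,:3];o=-Rr.T@T[:3,3];return o,Rr.T@d
def onz(name,u,v,z):
    o,d=ray(name,u,v);return o+d*(z-o[2])/d[2]
def proj(name,p):
    m=env.camera_model(name);K=np.array(m['camera_matrix']);T=np.array(m['camera_from_world'])
    c=T[:3,:3]@np.array(p)+T[:3,3];q=K@c;return q[:2]/q[2]
def st():
    s=env.get_state();q=s['orientation'];M=R.from_quat([q[1],q[2],q[3],q[0]]).as_matrix()
    return s,np.array(s['tcp_pos']),M
E
python3 - <<'E'
from h import *
np.set_printoptions(precision=4,suppress=True)
shot('top','t0.png');shot('side','s0.png')
s,p,M=st();print(s);print(M)
for n in('top','side'):
    o,d=ray(n,256,192);print(n,o,d,env.camera_model(n))
E
```

```text
pics
{'clock': 0.1, 'joint_pos': array([-1.3066,  0.3139,  0.0451,  1.3036, -0.    ,  1.4312]), 'qvel': array([ 0.0011, -0.0008,  0.0032, -0.0014, -0.0022, -0.0014]), 'tau': array([  0.0032, -48.1724,  29.9244,   0.0127,  -0.0001,  -0.    ]), 'tcp_pos': array([ 0.2258, -0.5283,  0.2305]), 'orientation': array([-0.1412, -0.6927, -0.1424,  0.6928]), 'wrist_force': array([0.4644, 0.2292, 0.7372]), 'ft_torque': array([ 0.0041,  0.0026, -0.0002]), 'finger_gap': 0.08569040775608269}
[[-0.0004  0.3929 -0.9196]
 [ 0.0016 -0.9196 -0.3929]
 [-1.     -0.0016 -0.0002]]
top [0.3707 0.0175 1.0581] [ 0.1433 -0.0237 -0.9895] {'camera_matrix': array([[486.2967,   0.    , 254.8488],
       [  0.    , 486.2967, 183.938 ],
       [  0.    ,   0.    ,   1.    ]]), 'camera_from_world': array([[-0.0222, -0.9996,  0.0184,  0.0063],
       [-0.9869,  0.019 , -0.1601,  0.535 ],
       [ 0.1597, -0.0217, -0.9869,  0.9854],
       [ 0.    ,  0.    ,  0.    ,  1.    ]])}
side [0.3145 0.8456 0.6971] [ 0.1928 -0.7909 -0.581 ] {'camera_matrix': array([[460.9243,   0.    , 249.8708],
       [  0.    , 460.9243, 191.0565],
       [  0.    ,   0.    ,   1.    ]]), 'camera_from_world': array([[-0.9633, -0.2675,  0.0216,  0.5141],
       [-0.1721,  0.5539, -0.8146,  0.1536],
       [ 0.206 , -0.7884, -0.5796,  1.0059],
       [ 0.    ,  0.    ,  0.    ,  1.    ]])}
```

View pics/t0.png

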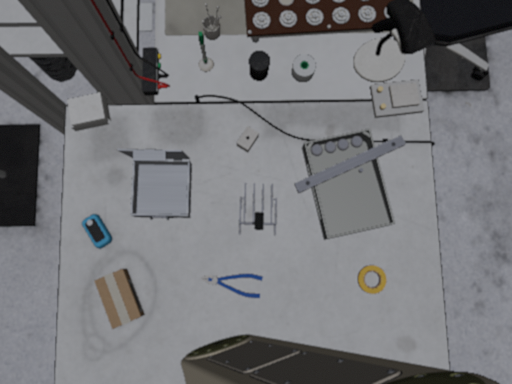

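View pics/s0.png

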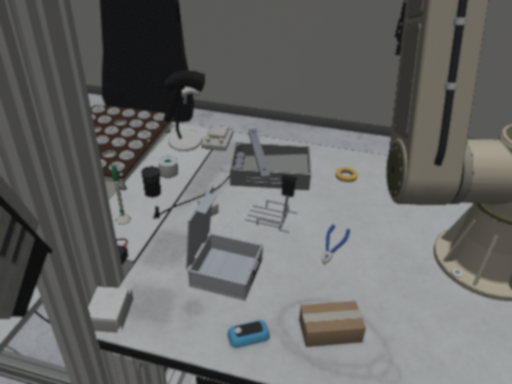

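The top view shows the case at about (162,188), the scoop at (258,210), the tub at (348,187) with the bar across it, the block at (248,138), and four balls along the tub's far wall at row ~146. I'll zoom in next.

Run:
```python
import cv2
a=cv2.imread('pics/t0.png')
cv2.imwrite('pics/t0a.png',cv2.resize(a[120:245,285:415],None,fx=4.6,fy=4.6,interpolation=cv2.INTER_CUBIC))
cv2.imwrite('pics/t0b.png',cv2.resize(a[115:245,110:290],None,fx=4.4,fy=4.4,interpolation=cv2.INTER_CUBIC))
```

```text
(no output)
```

View pics/t0a.png

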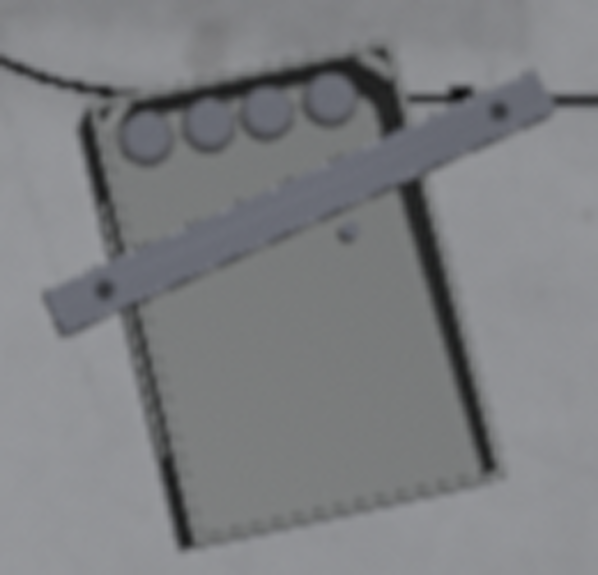

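View pics/t0b.png

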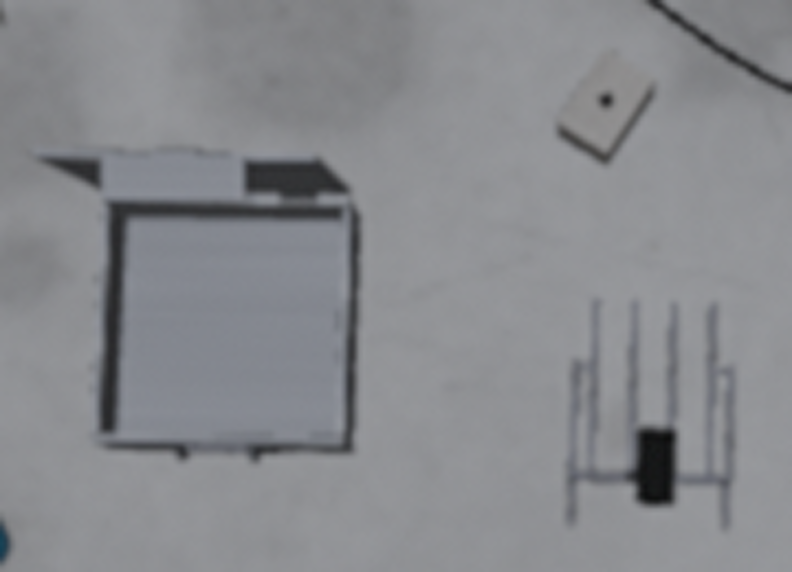

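Run:
```python
from h import *
np.set_printoptions(precision=4,suppress=True)
A=lambda x,y:(285+x/4.6-.4,120+y/4.6-.4)
B=lambda x,y:(110+x/4.4-.4,115+y/4.4-.4)
def P(n,pts,z,f):
    q=np.array([onz('top',*f(*p),z)[:2] for p in pts]);print(n);print(q,'mean',q.mean(0),'lens',np.linalg.norm(np.diff(np.vstack([q,q[:1]]),axis=0),axis=1),'ang',np.degrees(np.arctan2(np.diff(q[:,1]),np.diff(q[:,0]))))
P('bar',[(45,293),(68,335),(552,108),(538,72)],.068,A)
P('tub',[(84,108),(184,548),(500,474),(392,48)],.052,A)
P('balls',[(147,137),(209,124),(267,111),(330,98)],.022,A)
P('slug',[(347,232)],.019,A)
P('case',[(108,200),(100,443),(352,450),(357,205)],.046,B)
P('block',[(612,50),(654,88),(607,158),(560,125)],.031,B)
P('grip',[(640,430),(674,430),(674,503),(640,503)],.126,B)
P('heel',[(570,477),(733,481)],.022,B)
P('tinetips',[(597,300),(634,300),(674,303),(713,303)],.004,B)
```

```text
bar
[[ 0.5307 -0.086 ]
 [ 0.5115 -0.0956]
 [ 0.612  -0.3212]
 [ 0.629  -0.316 ]] mean [ 0.5708 -0.2047] lens [0.0215 0.247  0.0178 0.2501] ang [-153.3871  -65.9906   17.0833]
tub
[[ 0.6197 -0.1088]
 [ 0.4162 -0.146 ]
 [ 0.4465 -0.2908]
 [ 0.6459 -0.2537]] mean [ 0.5321 -0.1998] lens [0.2069 0.1479 0.2028 0.1473] ang [-169.6278  -78.2113   10.5367]
balls
[[ 0.6124 -0.142 ]
 [ 0.6182 -0.1719]
 [ 0.6241 -0.2   ]
 [ 0.63   -0.2305]] mean [ 0.6212 -0.1861] lens [0.0305 0.0287 0.0311 0.0902] ang [-78.9877 -78.19   -79.1707]
slug
[[ 0.5652 -0.2357]] mean [ 0.5652 -0.2357] lens [0.] ang []
case
[[0.5906 0.2496]
 [0.4735 0.2513]
 [0.4677 0.1326]
 [0.586  0.1301]] mean [0.5294 0.1909] lens [0.1172 0.1188 0.1183 0.1195] ang [179.1567 -92.771   -1.2079]
block
[[ 0.6653  0.0056]
 [ 0.6456 -0.0148]
 [ 0.6105  0.0091]
 [ 0.6276  0.0319]] mean [0.6372 0.0079] lens [0.0284 0.0424 0.0285 0.0461] ang [-134.1244  145.661    53.2053]
grip
[[ 0.4662 -0.0021]
 [ 0.4659 -0.017 ]
 [ 0.4341 -0.0162]
 [ 0.4344 -0.0014]] mean [ 0.4502 -0.0092] lens [0.0149 0.0319 0.0148 0.0319] ang [-91.1639 178.578   88.8001]
heel
[[ 0.4548  0.0301]
 [ 0.4512 -0.0488]] mean [ 0.453  -0.0094] lens [0.079 0.079] ang [-92.5934]
tinetips
[[ 0.5443  0.0153]
 [ 0.5439 -0.0031]
 [ 0.542  -0.0231]
 [ 0.5417 -0.0426]] mean [ 0.543  -0.0134] lens [0.0185 0.02   0.0195 0.058 ] ang [-91.0988 -95.4458 -91.1003]
```

Run:
```python
from h import *
np.set_printoptions(precision=3,suppress=True)
for n,u,v in [('edgeR far',427,103),('edgeR mid',437,200),('edgeR near',443,300),('ring',372,280),('ringtop',372,265),('pliers tip',207,278),('pl',262,278),('pl2',258,297),('far edge',250,101),('edgeL',62,230),('cable',200,98),('cab',262,120),('cab',300,138)]:
    print(n,onz('top',u,v,0)[:2])
```

```text
edgeR far [ 0.721 -0.403]
edgeR mid [ 0.498 -0.407]
edgeR near [ 0.283 -0.402]
ring [ 0.328 -0.252]
ringtop [ 0.36  -0.254]
pliers tip [0.341 0.101]
pl [ 0.338 -0.016]
pl2 [ 0.299 -0.007]
far edge [0.733 0.001]
edgeL [0.449 0.412]
cable [0.741 0.114]
cab [ 0.688 -0.025]
cab [ 0.644 -0.109]
```

```bash
cat >> h.py <<'E'
def Rt(yaw,tilt=0,roll=0):
    """tool down with tool y at yaw deg (world), tilt deg = nose-down (+wy)"""
    y=np.radians(yaw); ty=np.array([np.cos(y),np.sin(y),0]); tx=np.array([0,0,-1.]); M=np.stack([tx,ty,np.cross(tx,ty)],1)
    return M@R.from_euler('y',tilt,degrees=True).as_matrix()
def plan(pos,M1,n,g,start=None):
    s,p,M=st()
    if start: p,M=start
    w=R.from_matrix(M.T@M1).as_rotvec(degrees=True); wr=np.round(w/n*2,0)/2 if False else np.round(w/n,1)
    rows=[];cp=p.copy();cM=M.copy()
    for i in range(n):
        tgt=p+(np.array(pos)-p)*(i+1)/n
        t=np.round(cM.T@(tgt-cp)*100,2)
        rows.append([*t,*wr,g]); cp=cp+cM@t/100; cM=cM@R.from_rotvec(wr,degrees=True).as_matrix()
    import json
    for i in range(0,n,5):
        r=rows[i:i+5]
        while len(r)<5:r.append([0]*6+[g])
        print('[['+','.join('['+','.join('%g'%round(float(v)+0,2) for v in q)+']' for q in r)+']]')
    print('end',cp.round(4)); return cp,cM
def info():
    s,p,M=st();z=M[:,1]
    print('t',round(s['clock'],2),'p',p.round(4),'yaw %.1f'%np.degrees(np.arctan2(M[1,1],M[0,1])),'x',M[:,0].round(3),'gap',round(s['finger_gap'],4),'F',np.round(s['wrist_force'],1))
def R0(): return st()[2]
E
python3 - <<'E'
from h import *
info()
plan([.571,-.205,.15],Rt(23.5),15,.5)
E
```

```text
t 0.1 p [ 0.2258 -0.5283  0.2305] yaw -66.9 x [-0.     0.002 -1.   ] gap 0.0857 F [0.5 0.2 0.7]
[[[0.54,-1.08,-2.96,-6,0,0,0.5],[0.54,-0.76,-3.06,-6,0,0,0.5],[0.54,-0.44,-3.12,-6,0,0,0.5],[0.54,-0.1,-3.15,-6,0,0,0.5],[0.54,0.22,-3.15,-6,0,0,0.5]]]
[[[0.53,0.55,-3.1,-6,0,0,0.5],[0.54,0.87,-3.04,-6,0,0,0.5],[0.54,1.18,-2.92,-6,0,0,0.5],[0.54,1.48,-2.78,-6,0,0,0.5],[0.54,1.77,-2.61,-6,0,0,0.5]]]
[[[0.54,2.02,-2.42,-6,0,0,0.5],[0.54,2.27,-2.19,-6,0,0,0.5],[0.54,2.49,-1.94,-6,0,0,0.5],[0.54,2.67,-1.67,-6,0,0,0.5],[0.54,2.84,-1.38,-6,0,0,0.5]]]
end [ 0.571 -0.205  0.15 ]
```

Emit:
{"op": "drive_tool", "data": {"plan": [[[0.5, -1.1, -3.0, -6, 0, 0, 0.5], [0.5, -0.8, -3.1, -6, 0, 0, 0.5], [0.5, -0.4, -3.1, -6, 0, 0, 0.5], [0.5, -0.1, -3.1, -6, 0, 0, 0.5], [0.5, 0.2, -3.1, -6, 0, 0, 0.5]]], "squeeze": 60}}

```text
clock: 0.52
tcp_pos: [0.3413, -0.4199, 0.2056]
orientation: [0.317, 0.632, 0.318, -0.632]
wrist_force: [-0.4, -0.4, -0.1]
finger_gap: 0.0427
```

Emit:
{"op": "drive_tool", "data": {"plan": [[[0.5, 0.5, -3.1, -6, 0, 0, 0.5], [0.5, 0.9, -3.0, -6, 0, 0, 0.5], [0.5, 1.2, -2.9, -6, 0, 0, 0.5], [0.5, 1.5, -2.8, -6, 0, 0, 0.5], [0.5, 1.8, -2.6, -6, 0, 0, 0.5]]]}}

```text
clock: 0.93
tcp_pos: [0.4567, -0.3125, 0.1807]
orientation: [-0.47, -0.528, -0.471, 0.528]
wrist_force: [0.2, -0.9, 0.2]
finger_gap: 0.0425
```

Emit:
{"op": "drive_tool", "data": {"plan": [[[0.5, 2.0, -2.4, -6, 0, 0, 0.5], [0.5, 2.3, -2.2, -6, 0, 0, 0.5], [0.5, 2.5, -1.9, -6, 0, 0, 0.5], [0.5, 2.7, -1.7, -6, 0, 0, 0.5], [0.5, 2.8, -1.4, -6, 0, 0, 0.5]]]}}

```text
clock: 1.35
tcp_pos: [0.5719, -0.2048, 0.1555]
orientation: [0.591, 0.388, 0.591, -0.388]
wrist_force: [0.1, -1.3, 0.1]
finger_gap: 0.0428
```

Run:
```python
from h import *
info()
plan([.571,-.205,.045],Rt(23.5),5,.5)
```

```text
t 1.35 p [ 0.5719 -0.2048  0.1555] yaw 23.4 x [-0.001  0.    -1.   ] gap 0.0428 F [ 0.1 -1.3  0.1]
[[[2.21,-0.02,0,0,0,0,0.5],[2.21,-0.01,0,0,0,0,0.5],[2.21,-0.02,-0.01,0,0,0,0.5],[2.21,-0.02,0,0,0,0,0.5],[2.21,-0.01,0,0,0,0,0.5]]]
end [ 0.571 -0.205  0.045]
```

Excellent tracking. Next: descend and grip.

Emit:
{"op": "drive_tool", "data": {"plan": [[[2.2, 0, 0, 0, 0, 0, 0.5], [2.2, 0, 0, 0, 0, 0, 0.5], [2.2, 0, 0, 0, 0, 0, 0.5], [2.2, 0, 0, 0, 0, 0, 0.5], [2.2, 0, 0, 0, 0, 0, 0.5]]]}}

```text
clock: 1.77
tcp_pos: [0.5708, -0.2058, 0.0448]
orientation: [0.59, 0.389, 0.59, -0.389]
wrist_force: [1.0, -0.8, -1.1]
finger_gap: 0.0432
```

Emit:
{"op": "drive_tool", "data": {"plan": [[[0, 0, 0, 0, 0, 0, 0.1], [0, 0, 0, 0, 0, 0, 0.1], [0, 0, 0, 0, 0, 0, 0.1], [0, 0, 0, 0, 0, 0, 0.1], [0, 0, 0, 0, 0, 0, 0.1]]], "squeeze": 60}}

```text
clock: 2.18
tcp_pos: [0.5717, -0.2066, 0.0473]
orientation: [0.591, 0.39, 0.59, -0.39]
wrist_force: [0.2, -0.5, -5.0]
finger_gap: 0.0206
```

Emit:
{"op": "drive_tool", "data": {"plan": [[[-1, 0, 0, 0, 0, 0, 0.1], [-1, 0, 0, 0, 0, 0, 0.1], [-2, 0, 0, 0, 0, 0, 0.1], [-2, 0, 0, 0, 0, 0, 0.1], [-2, 0, 0, 0, 0, 0, 0.1]]]}}

```text
clock: 2.6
tcp_pos: [0.5713, -0.2063, 0.1286]
orientation: [0.591, 0.39, 0.59, -0.39]
wrist_force: [-0.6, -0.9, -4.1]
finger_gap: 0.0209
```

Run:
```python
from h import *
info()
plan([.535,-.345,.12],Rt(100.8),15,.1)
```

```text
t 2.6 p [ 0.5713 -0.2063  0.1286] yaw 23.1 x [ 0.001 -0.001 -1.   ] gap 0.0209 F [-0.6 -0.9 -4.1]
[[[0.06,-0.59,0.75,-5.2,0,0,0.1],[0.06,-0.65,0.7,-5.2,0,0,0.1],[0.05,-0.71,0.64,-5.2,0,0,0.1],[0.06,-0.77,0.57,-5.2,0,0,0.1],[0.06,-0.81,0.5,-5.2,0,0,0.1]]]
[[[0.06,-0.86,0.42,-5.2,0,0,0.1],[0.06,-0.89,0.34,-5.2,0,0,0.1],[0.05,-0.92,0.26,-5.2,0,0,0.1],[0.06,-0.94,0.18,-5.2,0,0,0.1],[0.06,-0.95,0.09,-5.2,0,0,0.1]]]
[[[0.06,-0.96,0,-5.2,0,0,0.1],[0.06,-0.95,-0.08,-5.2,0,0,0.1],[0.05,-0.94,-0.17,-5.2,0,0,0.1],[0.06,-0.92,-0.26,-5.2,0,0,0.1],[0.06,-0.9,-0.33,-5.2,0,0,0.1]]]
end [ 0.535 -0.345  0.12 ]
```

Emit:
{"op": "drive_tool", "data": {"plan": [[[0, -0.6, 0.7, -5.2, 0, 0, 0.1], [0, -0.7, 0.7, -5.2, 0, 0, 0.1], [0, -0.7, 0.6, -5.2, 0, 0, 0.1], [0, -0.8, 0.6, -5.2, 0, 0, 0.1], [0, -0.8, 0.5, -5.2, 0, 0, 0.1]]]}}

```text
clock: 3.02
tcp_pos: [0.5585, -0.2529, 0.1282]
orientation: [0.664, 0.245, 0.662, -0.246]
wrist_force: [0.2, 0.2, -5.4]
finger_gap: 0.0209
```

Emit:
{"op": "drive_tool", "data": {"plan": [[[0, -0.9, 0.4, -5.2, 0, 0, 0.1], [0, -0.9, 0.3, -5.2, 0, 0, 0.1], [0, -0.9, 0.3, -5.2, 0, 0, 0.1], [0, -0.9, 0.2, -5.2, 0, 0, 0.1], [0, -1.0, 0.1, -5.2, 0, 0, 0.1]]]}}

```text
clock: 3.43
tcp_pos: [0.5463, -0.2994, 0.1281]
orientation: [0.702, 0.09, 0.701, -0.09]
wrist_force: [0.8, 0.1, -4.4]
finger_gap: 0.0208
```

Emit:
{"op": "drive_tool", "data": {"plan": [[[0, -1.0, 0, -5.2, 0, 0, 0.1], [0, -0.9, 0, -5.2, 0, 0, 0.1], [0, -0.9, -0.2, -5.2, 0, 0, 0.1], [0, -0.9, -0.3, -5.2, 0, 0, 0.1], [0, -0.9, -0.3, -5.2, 0, 0, 0.1]]]}}

```text
clock: 3.85
tcp_pos: [0.5344, -0.345, 0.1281]
orientation: [0.704, -0.071, 0.703, 0.07]
wrist_force: [-0.5, -0.5, -4.0]
finger_gap: 0.0209
```

Run:
```python
from h import *
info()
shot('top','t1.png');shot('side','s1.png')
```

```text
t 3.85 p [ 0.5344 -0.345   0.1281] yaw 101.4 x [ 0.001 -0.001 -1.   ] gap 0.0209 F [-0.5 -0.5 -4. ]
```

View pics/t1.png

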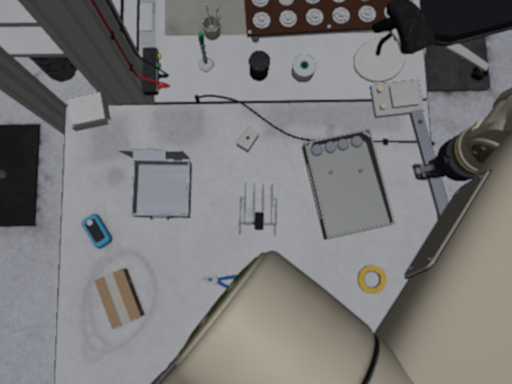

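Emit:
{"op": "drive_tool", "data": {"plan": [[[2.5, 0, -1, 1, 0, 0, 0.1], [2.5, 0, -1, 1, 0, 0, 0.1], [2.5, 0, -1, 1, 0, 0, 0.1], [2.5, 0, -1, 1, 0, 0, 0.1], [2.0, 0.4, 0, 0, 0, 0, 0.1]]]}}

```text
clock: 4.37
tcp_pos: [0.4926, -0.3469, 0.0055]
orientation: [0.705, -0.042, 0.706, 0.042]
wrist_force: [-0.6, 1.1, -4.5]
finger_gap: 0.021
```

Emit:
{"op": "drive_tool", "data": {"plan": [[[0.5, 0, 0, 0, 0, 0, 0.1], [0, 0, 0, 0, 0, 0, 0.1], [0, 0, 0, 0, 0, 0, 0.4], [0, 0, 0, 0, 0, 0, 0.4], [0, 0, 0, 0, 0, 0, 0.4]]]}}

```text
clock: 4.78
tcp_pos: [0.4961, -0.3482, 0.0033]
orientation: [0.707, -0.045, 0.705, 0.043]
wrist_force: [-0.5, 0.6, -0.0]
finger_gap: 0.0342
```

Emit:
{"op": "drive_tool", "data": {"plan": [[[0, 0, 0, 0, 0, 0, 0.5], [-1, 0, 0, 0, 0, 0, 0.5], [-3, 0, 0, 0, 0, 0, 0.5], [-4, 0, 0, 0, 0, 0, 0.5], [-4, 0, 0, 0, 0, 0, 0.5]]]}}

```text
clock: 5.2
tcp_pos: [0.4937, -0.3464, 0.1227]
orientation: [0.705, -0.043, 0.706, 0.044]
wrist_force: [1.0, -0.5, -0.6]
finger_gap: 0.0427
```

Run:
```python
from h import *
info()
plan([.47,-.0095,.21],Rt(87.5),10,.6)
```

```text
t 5.2 p [ 0.4937 -0.3464  0.1227] yaw 97.1 x [-0.001  0.001 -1.   ] gap 0.0427 F [ 1.  -0.5 -0.6]
[[[-0.87,3.37,0.18,1,0,0,0.6],[-0.87,3.38,0.12,1,0,0,0.6],[-0.87,3.38,0.07,1,0,0,0.6],[-0.86,3.38,0,1,0,0,0.6],[-0.87,3.38,-0.05,1,0,0,0.6]]]
[[[-0.87,3.37,-0.12,1,0,0,0.6],[-0.87,3.38,-0.17,1,0,0,0.6],[-0.87,3.37,-0.23,1,0,0,0.6],[-0.87,3.36,-0.29,1,0,0,0.6],[-0.87,3.36,-0.35,1,0,0,0.6]]]
end [ 0.47   -0.0095  0.21  ]
```

Emit:
{"op": "drive_tool", "data": {"plan": [[[-1.5, 3.4, 0.2, 1, 0, 0, 0.6], [-1.5, 3.4, 0.1, 1, 0, 0, 0.6], [-1.5, 3.4, 0.1, 1, 0, 0, 0.6], [-1.5, 3.4, 0, 1, 0, 0, 0.6], [-1.0, 3.4, 0, 1, 0, 0, 0.6]]]}}

```text
clock: 5.62
tcp_pos: [0.4834, -0.1763, 0.194]
orientation: [0.708, -0.013, 0.706, 0.012]
wrist_force: [0.3, -0.3, 0.9]
finger_gap: 0.0512
```

Emit:
{"op": "drive_tool", "data": {"plan": [[[-0.5, 3.4, -0.1, 1, 0, 0, 0.6], [-0.5, 3.4, -0.2, 1, 0, 0, 0.6], [0, 2, -2, 1, 0, 0, 0.6], [0, 0, -4, 1, 0, 0, 0.6], [0, 0, -4, 1, 0, 0, 0.6]]]}}

```text
clock: 6.03
tcp_pos: [0.3779, -0.0864, 0.2022]
orientation: [0.707, 0.016, 0.706, -0.017]
wrist_force: [-1.0, -1.4, 1.0]
finger_gap: 0.0511
```

Run:
```python
from h import *
info()
a=shot('top','t2.png')[:,:,::-1];shot('side','s2.png')
cv2.imwrite('pics/t2b.png',cv2.resize(a[90:270,200:460],None,fx=3,fy=3,interpolation=cv2.INTER_CUBIC))
```

```text
t 6.03 p [ 0.3779 -0.0864  0.2022] yaw 87.3 x [ 0.002 -0.001 -1.   ] gap 0.0511 F [-1.  -1.4  1. ]
```

View pics/t2b.png

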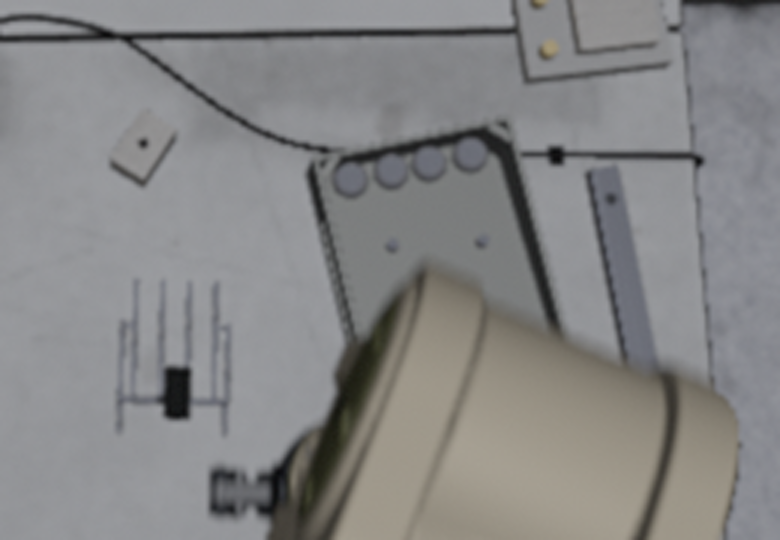

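View pics/s2.png

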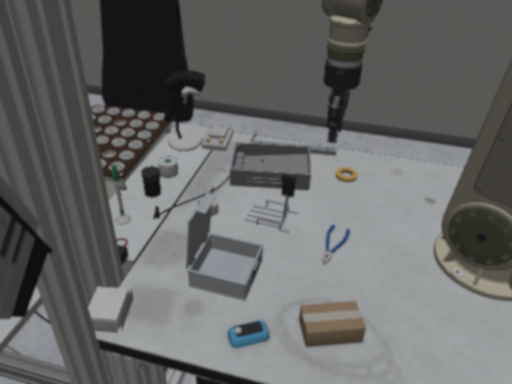

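Run:
```python
from h import *
e=plan([.450,-.0095,.18],Rt(87.5),5,.6)
plan([.450,-.0095,.080],Rt(87.5),5,.6,e)
```

```text
[[[0.42,1.59,1.48,-0.1,0,0,0.6],[0.42,1.59,1.48,-0.1,0,0,0.6],[0.43,1.58,1.49,-0.1,0,0,0.6],[0.42,1.58,1.49,-0.1,0,0,0.6],[0.42,1.58,1.49,-0.1,0,0,0.6]]]
end [ 0.45   -0.0095  0.18  ]
[[[2,0,0.01,0,0,0,0.6],[2,0,0.01,0,0,0,0.6],[2,-0.01,0.01,0,0,0,0.6],[2,0,0.01,0,0,0,0.6],[2,0,0.01,0,0,0,0.6]]]
end [ 0.45   -0.0095  0.08  ]
```

Emit:
{"op": "drive_tool", "data": {"plan": [[[0.4, 1.6, 1.5, 0, 0, 0, 0.6], [0.4, 1.6, 1.5, 0, 0, 0, 0.6], [0.4, 1.6, 1.5, 0, 0, 0, 0.6], [0.4, 1.6, 1.5, 0, 0, 0, 0.6], [0.4, 1.6, 1.5, 0, 0, 0, 0.6]]]}}

```text
clock: 6.55
tcp_pos: [0.4585, -0.0108, 0.1823]
orientation: [0.708, 0.018, 0.706, -0.018]
wrist_force: [0.0, 0.1, 0.6]
finger_gap: 0.0515
```

Emit:
{"op": "drive_tool", "data": {"plan": [[[2, 0, 0, 0, 0, 0, 0.6], [2, 0, 0, 0, 0, 0, 0.6], [2, 0, 0, 0, 0, 0, 0.6], [2, 0, 0, 0, 0, 0, 0.6], [2, 0, 0, 0, 0, 0, 0.6]]]}}

```text
clock: 6.97
tcp_pos: [0.4582, -0.0115, 0.0814]
orientation: [0.708, 0.018, 0.706, -0.018]
wrist_force: [-0.4, -0.2, 0.0]
finger_gap: 0.0513
```

Run:
```python
from h import *
info()
a=shot('top','t3.png')[:,:,::-1]
b=shot('side','s3.png')[:,:,::-1]
cv2.imwrite('pics/s3b.png',cv2.resize(b[110:260,200:380],None,fx=4,fy=4,interpolation=cv2.INTER_CUBIC))
```

```text
t 6.97 p [ 0.4582 -0.0115  0.0814] yaw 87.1 x [ 0.002 -0.    -1.   ] gap 0.0513 F [-0.4 -0.2  0. ]
```

View pics/s3b.png

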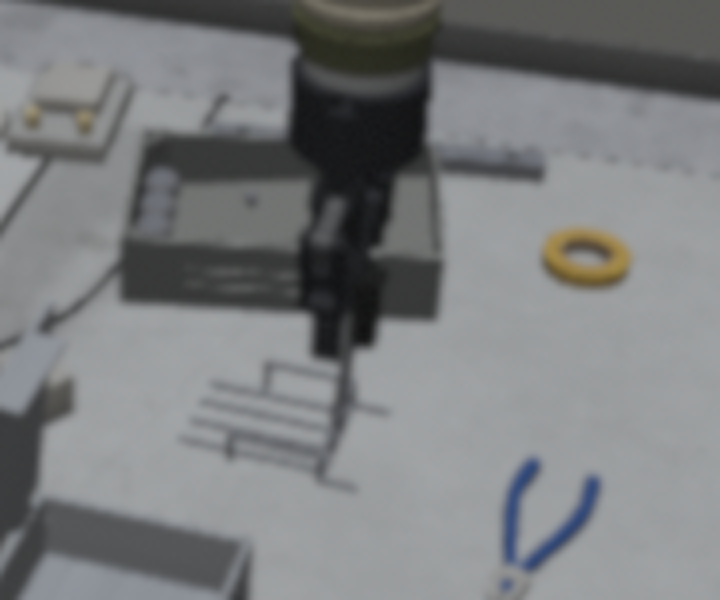

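Emit:
{"op": "drive_tool", "data": {"plan": [[[0, 0.1, -0.4, 0, 0, 0, 0.6], [0.1, 0.1, -0.4, 0, 0, 0, 0.6], [0, 0, 0, 0, 0, 0, 0.3], [0, 0, 0, 0, 0, 0, 0.02], [0, 0, 0, 0, 0, 0, 0.02]]], "squeeze": 90}}

```text
clock: 7.48
tcp_pos: [0.45, -0.0092, 0.0813]
orientation: [0.708, 0.018, 0.706, -0.018]
wrist_force: [-0.3, 0.3, -0.2]
finger_gap: 0.0156
```

Emit:
{"op": "drive_tool", "data": {"plan": [[[0, 0, 0, 0, 0, 0, 0.02], [0, 0, 0, 0, 0, 0, 0.02], [0, 0, 0, 0, 0, 0, 0.02], [-0.5, 0, 0, 0, 0, 0, 0.02], [-1.5, 0, 0, 0, 0, 0, 0.02]]]}}

```text
clock: 7.9
tcp_pos: [0.4476, -0.0088, 0.099]
orientation: [0.706, 0.018, 0.708, -0.018]
wrist_force: [-0.7, -0.2, -0.7]
finger_gap: 0.0134
```

Run:
```python
from h import *
info()
b=shot('side','s4.png')[:,:,::-1]
a=shot('top','t4.png')[:,:,::-1]
cv2.imwrite('pics/s4b.png',cv2.resize(b[110:260,200:380],None,fx=4,fy=4,interpolation=cv2.INTER_CUBIC))
```

```text
t 7.9 p [ 0.4476 -0.0088  0.099 ] yaw 87.1 x [-0.004  0.001 -1.   ] gap 0.0134 F [-0.7 -0.2 -0.7]
```

View pics/s4b.png

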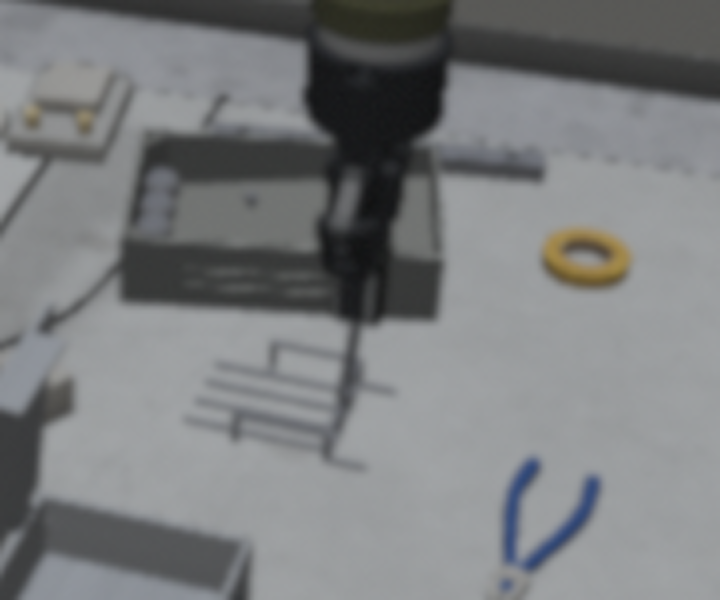

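```bash
cat >> h.py <<'E'
TC=np.array([.532,-.200]);TY=10.6
OFF=np.array([.080,0,.004])
def tub(p):
    a=np.radians(TY);d=np.array(p[:2])-TC;return np.array([d[0]*np.cos(a)+d[1]*np.sin(a),-d[0]*np.sin(a)+d[1]*np.cos(a)])
def tubw(x,y):
    a=np.radians(TY);return TC+np.array([x*np.cos(a)-y*np.sin(a),x*np.sin(a)+y*np.cos(a)])
def tcp_for(heel,M): return np.array(heel)-M@OFF
def heel():
    s,p,M=st();h=p+M@OFF;n=h+M[:,2]*.09
    print('heel tub',(tub(h)*1000).round(1),'z %.1f'%(h[2]*1e3),'nose tub',(tub(n)*1000).round(1),'z %.1f'%(n[2]*1e3),'tilt %.1f'%np.degrees(np.arcsin(-M[2,2])),'floor heel/nose %.1f %.1f'%(17-105.1*tub(h)[0],17-105.1*tub(n)[0]))
E
python3 - <<'E'
from h import *
f=lambda x,y:(200+x/3-.33,90+y/3-.33)
for q in [(391,246),(481,242)]: print('slug',tub(onz('top',*f(*q),.018))*1000)
for q in [(350,179),(391,170),(429,162),(470,154)]: print('ball',tub(onz('top',*f(*q),.021))*1000)
for q in [(312,168),(507,122)]: print('far corner',tub(onz('top',*f(*q),.052))*1000)
info();heel()
M=Rt(100.6);w=tubw(-.06,.024)
e=plan(tcp_for([*w,.10],M),M,5,.02)
M2=Rt(100.6,7)
plan(tcp_for([*w,.030],M2),M2,5,.02,e)
E
```

```text
slug [36.01669427 23.84337252]
slug [ 25.5932546  -41.25691345]
ball [90.11979736 42.44375571]
ball [90.63719682 11.46541231]
ball [ 90.86826932 -17.2718355 ]
ball [ 90.65542209 -48.2544308 ]
far corner [97.1183192  73.11274191]
far corner [101.90589949 -71.15241511]
t 8.0 p [ 0.4505 -0.0094  0.1018] yaw 87.1 x [ 0.003 -0.001 -1.   ] gap 0.0124 F [ 0.2 -0.7 -0.5]
heel tub [-40.9 201.4] z 21.9 nose tub [ 46.6 180.4] z 22.1 tilt -0.2 floor heel/nose 21.3 12.1
[[[-1.56,-3.56,0.47,-2.7,0,0,0.02],[-1.56,-3.58,0.29,-2.7,0,0,0.02],[-1.56,-3.58,0.13,-2.7,0,0,0.02],[-1.56,-3.59,-0.04,-2.7,0,0,0.02],[-1.56,-3.58,-0.21,-2.7,0,0,0.02]]]
end [ 0.4647 -0.1881  0.18  ]
[[[1.4,0,0.19,0,1.4,0,0.02],[1.4,0,0.23,0,1.4,0,0.02],[1.39,0,0.26,0,1.4,0,0.02],[1.39,0,0.29,0,1.4,0,0.02],[1.37,0,0.33,0,1.4,0,0.02]]]
end [ 0.4743 -0.1864  0.1099]
```

Run:
```python
import cv2
a=cv2.imread('pics/t4.png')
cv2.imwrite('pics/t4b.png',cv2.resize(a[90:270,200:460],None,fx=3,fy=3,interpolation=cv2.INTER_CUBIC))
```

```text
(no output)
```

View pics/t4b.png

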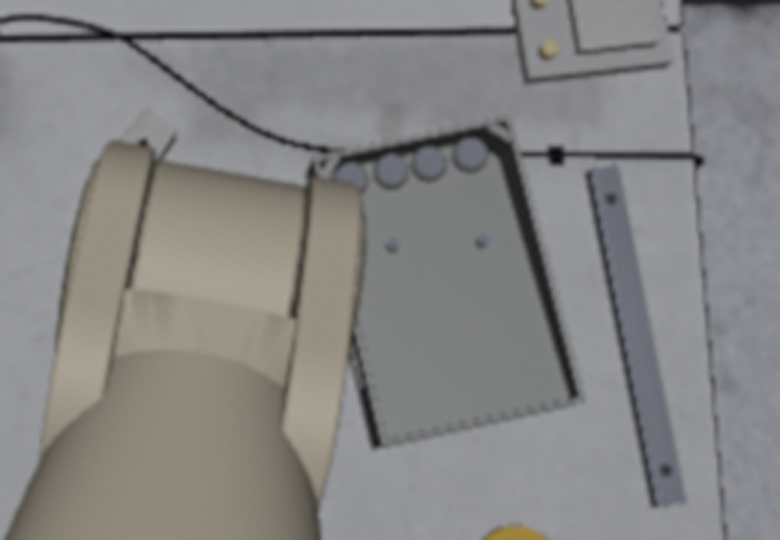

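Emit:
{"op": "drive_tool", "data": {"plan": [[[-3, 0, 0, -1, 0, 0, 0.02], [-3, 0, 0, -2, 0, 0, 0.02], [-1.8, -1.5, 0.3, -2.5, 0, 0, 0.02], [0, -3.5, 0.3, -2.5, 0, 0, 0.02], [0, -3.5, 0.3, -2.5, 0, 0, 0.02]]]}}

```text
clock: 8.42
tcp_pos: [0.464, -0.094, 0.1796]
orientation: [0.706, -0.049, 0.704, 0.048]
wrist_force: [-0.0, -0.4, -2.0]
finger_gap: 0.0135
```

Run:
```python
from h import *
info();heel()
M=Rt(100.6);w=tubw(-.06,.024)
e=plan(tcp_for([*w,.10],M),M,5,.02)
M2=Rt(100.6,7)
plan(tcp_for([*w,.030],M2),M2,5,.02,e)
```

```text
t 8.42 p [ 0.464  -0.094   0.1796] yaw 97.9 x [ 0.003 -0.001 -1.   ] gap 0.0135 F [-0.  -0.4 -2. ]
heel tub [-43.2 116.4] z 99.6 nose tub [ 46.8 112.2] z 99.9 tilt -0.2 floor heel/nose 21.5 12.1
[[[-0.01,-1.87,-0.25,-0.5,0,0,0.02],[0,-1.86,-0.26,-0.5,0,0,0.02],[-0.01,-1.87,-0.28,-0.5,0,0,0.02],[0,-1.86,-0.29,-0.5,0,0,0.02],[-0.01,-1.86,-0.31,-0.5,0,0,0.02]]]
end [ 0.4647 -0.1882  0.18  ]
[[[1.4,0,0.19,0,1.4,0,0.02],[1.4,0.01,0.23,0,1.4,0,0.02],[1.39,0,0.26,0,1.4,0,0.02],[1.39,0,0.29,0,1.4,0,0.02],[1.38,0.01,0.33,0,1.4,0,0.02]]]
end [ 0.4743 -0.1863  0.1098]
```

Emit:
{"op": "drive_tool", "data": {"plan": [[[0, -1.9, -0.3, -0.5, 0, 0, 0.02], [0, -1.9, -0.3, -0.5, 0, 0, 0.02], [0, -1.9, -0.3, -0.5, 0, 0, 0.02], [0, -1.9, -0.3, -0.5, 0, 0, 0.02], [0, -1.8, -0.3, -0.5, 0, 0, 0.02]]]}}

```text
clock: 8.83
tcp_pos: [0.462, -0.1898, 0.1776]
orientation: [0.704, -0.062, 0.705, 0.063]
wrist_force: [1.3, 0.3, -1.6]
finger_gap: 0.0133
```

Emit:
{"op": "drive_tool", "data": {"plan": [[[1.4, 0, 0.2, 0, 1.4, 0, 0.02], [1.4, 0, 0.2, 0, 1.4, 0, 0.02], [1.4, 0, 0.3, 0, 1.4, 0, 0.02], [1.4, 0, 0.3, 0, 1.4, 0, 0.02], [1.4, 0, 0.3, 0, 1.4, 0, 0.02]]]}}

```text
clock: 9.25
tcp_pos: [0.4717, -0.1871, 0.1064]
orientation: [0.66, -0.066, 0.746, 0.058]
wrist_force: [-1.4, 0.7, 8.3]
finger_gap: 0.0127
```

Run:
```python
from h import *
info();heel()
b=shot('side','s5.png')[:,:,::-1]
cv2.imwrite('pics/s5b.png',cv2.resize(b[110:210,210:340],None,fx=6,fy=6,interpolation=cv2.INTER_CUBIC))
```

```text
t 9.25 p [ 0.4717 -0.1871  0.1064] yaw 100.1 x [-0.121 -0.022 -0.992] gap 0.0127 F [-1.4  0.7  8.3]
heel tub [-62.8  23.8] z 26.6 nose tub [26.5 23.1] z 15.5 tilt 7.1 floor heel/nose 23.6 14.2
```

View pics/s5b.png

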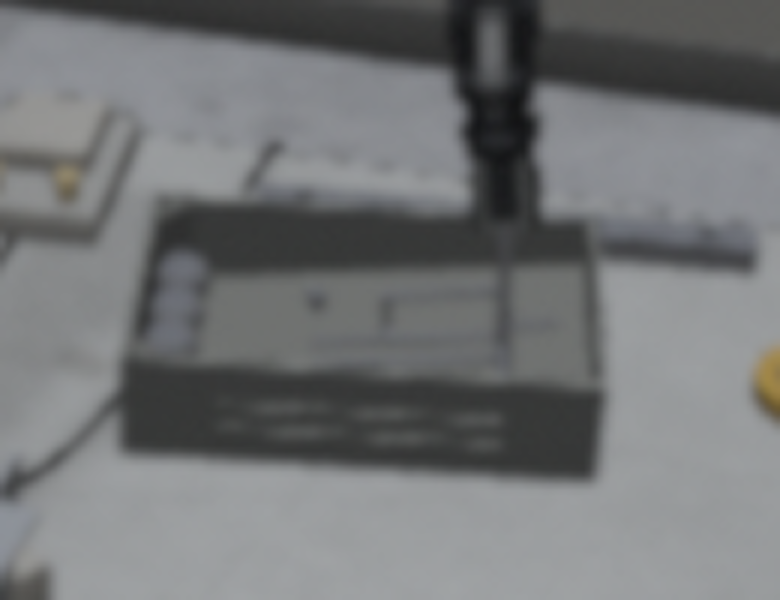

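Emit:
{"op": "drive_tool", "data": {"plan": [[[-0.2, 0, 1, 0, 0, 0, 0.02], [0, 0, 1, 0, 0, 0, 0.02], [0, 0, 1, 0, 0, 0, 0.02], [0, 0, 1, 0, 0, 0, 0.02], [0, 0, 0.5, 0, 0, 0, 0.02]]]}}

```text
clock: 9.72
tcp_pos: [0.5178, -0.1789, 0.1042]
orientation: [0.661, -0.067, 0.746, 0.059]
wrist_force: [-0.1, -0.1, -1.1]
finger_gap: 0.0129
```

Run:
```python
from h import *
info();heel()
```

```text
t 9.72 p [ 0.5178 -0.1789  0.1042] yaw 100.2 x [-0.118 -0.022 -0.993] gap 0.0129 F [-0.1 -0.1 -1.1]
heel tub [-15.7  23.3] z 24.3 nose tub [73.6 22.6] z 13.5 tilt 6.9 floor heel/nose 18.7 9.3
```

Emit:
{"op": "drive_tool", "data": {"plan": [[[0.3, 0, 0.3, 0, 0, 0, 0.02], [0.1, 0, 0.3, 0, 0, 0, 0.02], [0, 0, 0.4, 0, 0, 0, 0.02], [0, 0, 0.4, 0, 0, 0, 0.02], [0, 0, 0.4, 0, 0, 0, 0.02]]]}}

```text
clock: 10.13
tcp_pos: [0.5311, -0.1761, 0.0986]
orientation: [0.659, -0.066, 0.747, 0.058]
wrist_force: [-2.8, -0.8, 2.6]
finger_gap: 0.0131
```

Run:
```python
from h import *
info();heel()
b=shot('side','s6.png')[:,:,::-1]
cv2.imwrite('pics/s6b.png',cv2.resize(b[110:210,210:340],None,fx=6,fy=6,interpolation=cv2.INTER_CUBIC))
a=shot('top','t6.png')[:,:,::-1]
cv2.imwrite('pics/t6b.png',cv2.resize(a[120:245,285:415],None,fx=4.6,fy=4.6,interpolation=cv2.INTER_CUBIC))
```

```text
t 10.13 p [ 0.5311 -0.1761  0.0986] yaw 100.1 x [-0.123 -0.022 -0.992] gap 0.0131 F [-2.8 -0.8  2.6]
heel tub [-2.6 23.7] z 18.7 nose tub [86.7 22.9] z 7.4 tilt 7.2 floor heel/nose 17.3 7.9
```

View pics/s6b.png

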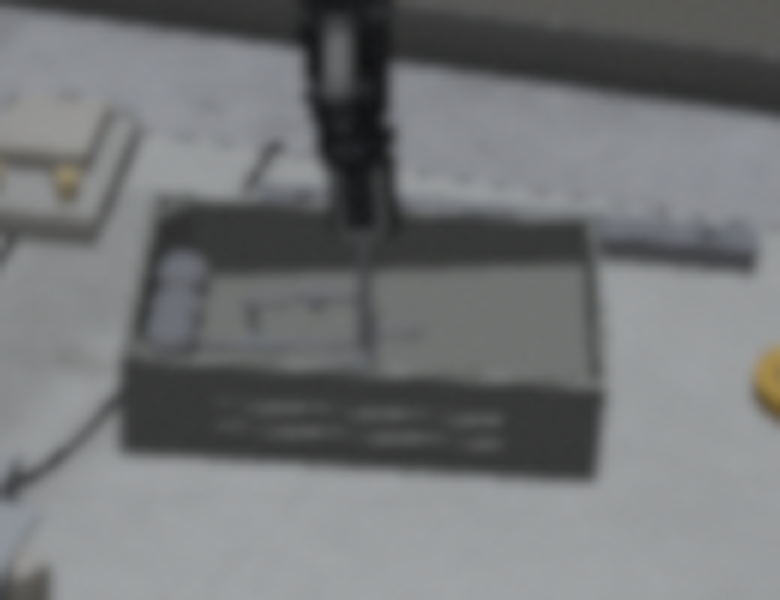

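View pics/t6b.png

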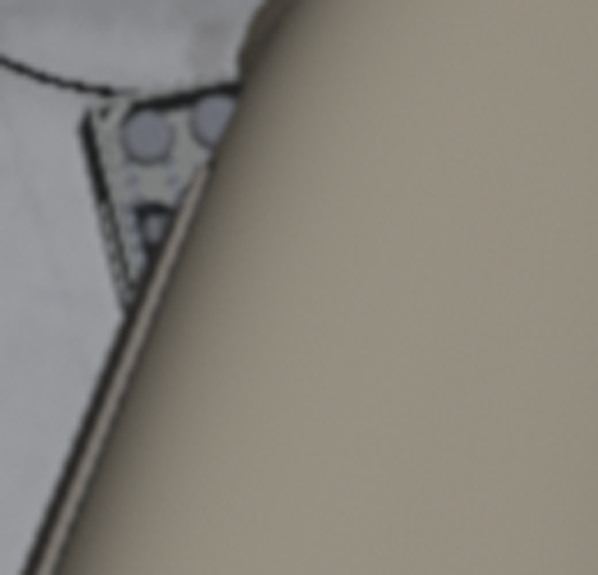

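Emit:
{"op": "drive_tool", "data": {"plan": [[[0, 0, 0.3, 0, 0, 0, 0.02], [0, 0, 0.3, 0, 0, 0, 0.02], [0, 0, 0.3, 0, 0, 0, 0.02], [0, 0, 0.2, 0, 0, 0, 0.02], [0, 0, 0, 0, 0, 0, 0.02]]]}}

```text
clock: 10.65
tcp_pos: [0.5436, -0.1746, 0.0971]
orientation: [0.66, -0.067, 0.746, 0.058]
wrist_force: [-4.5, -2.1, 5.0]
finger_gap: 0.013
```

Run:
```python
from h import *
info();heel()
b=shot('side','s7.png')[:,:,::-1]
cv2.imwrite('pics/s7b.png',cv2.resize(b[130:200,220:300],None,fx=8,fy=8,interpolation=cv2.INTER_CUBIC))
a=shot('top','t7.png')[:,:,::-1]
cv2.imwrite('pics/t7b.png',cv2.resize(a[120:200,285:365],None,fx=7,fy=7,interpolation=cv2.INTER_CUBIC))
```

```text
t 10.65 p [ 0.5436 -0.1746  0.0971] yaw 100.1 x [-0.121 -0.023 -0.992] gap 0.013 F [-4.5 -2.1  5. ]
heel tub [10.2 22.7] z 17.2 nose tub [99.6 22. ] z 6.1 tilt 7.1 floor heel/nose 15.9 6.5
```

View pics/s7b.png

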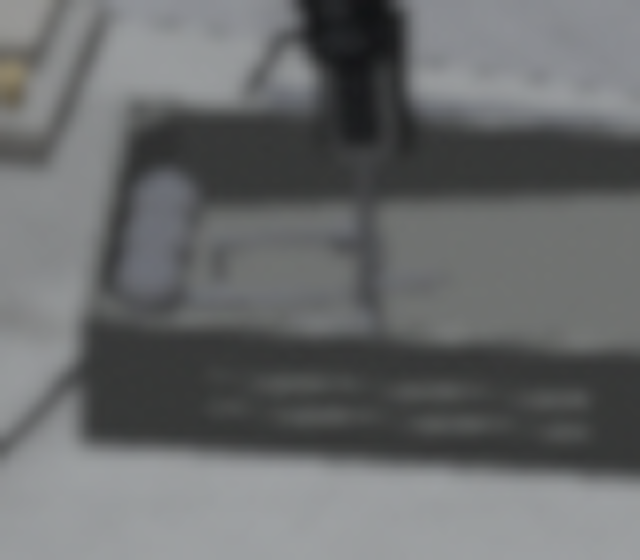

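View pics/t7b.png

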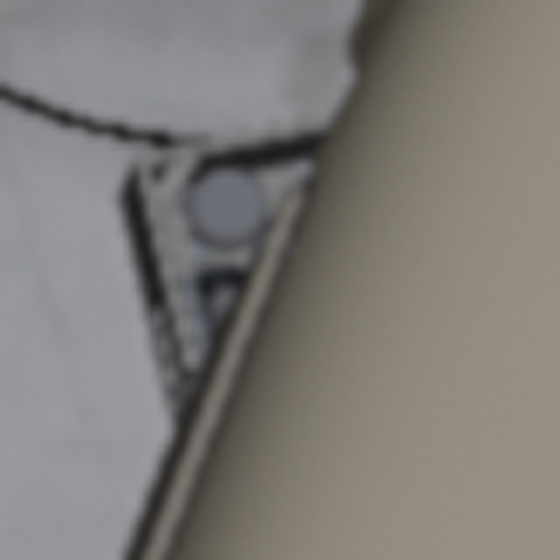

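Run:
```python
from h import *
M=Rt(100.2,-15);w=tubw(.002,.023)
e=plan(tcp_for([*w,.033],M),M,5,.02)
e=plan(tcp_for([*w,.033],M),M,10,.02)
```

```text
[[[-0.15,0,-0.8,0,-4.4,0,0.02],[-0.21,0.01,-0.79,0,-4.4,0,0.02],[-0.26,0,-0.77,0,-4.4,0,0.02],[-0.33,0,-0.74,0,-4.4,0,0.02],[-0.38,0.01,-0.72,0,-4.4,0,0.02]]]
end [ 0.5056 -0.1813  0.1092]
[[[-0.07,0,-0.4,0,-2.2,0,0.02],[-0.09,0,-0.4,0,-2.2,0,0.02],[-0.11,0.01,-0.39,0,-2.2,0,0.02],[-0.12,0,-0.39,0,-2.2,0,0.02],[-0.13,0,-0.38,0,-2.2,0,0.02]]]
[[[-0.15,0,-0.38,0,-2.2,0,0.02],[-0.16,0,-0.38,0,-2.2,0,0.02],[-0.18,0,-0.36,0,-2.2,0,0.02],[-0.19,0.01,-0.36,0,-2.2,0,0.02],[-0.2,0,-0.35,0,-2.2,0,0.02]]]
end [ 0.5056 -0.1813  0.1092]
```

Emit:
{"op": "drive_tool", "data": {"plan": [[[-0.1, 0, -0.4, 0, -2.2, 0, 0.02], [-0.1, 0, -0.4, 0, -2.2, 0, 0.02], [-0.1, 0, -0.4, 0, -2.2, 0, 0.02], [-0.1, 0, -0.4, 0, -2.2, 0, 0.02], [-0.1, 0, -0.4, 0, -2.2, 0, 0.02]]]}}

```text
clock: 11.17
tcp_pos: [0.5249, -0.1774, 0.102]
orientation: [0.729, -0.06, 0.678, 0.065]
wrist_force: [-0.6, 0.5, -2.8]
finger_gap: 0.0131
```

Emit:
{"op": "drive_tool", "data": {"plan": [[[-0.2, 0, -0.4, 0, -2.2, 0, 0.02], [-0.2, 0, -0.4, 0, -2.2, 0, 0.02], [-0.2, 0, -0.4, 0, -2.2, 0, 0.02], [-0.2, 0, -0.4, 0, -2.2, 0, 0.02], [-0.2, 0, -0.4, 0, -2.2, 0, 0.02]]]}}

```text
clock: 11.58
tcp_pos: [0.5039, -0.1812, 0.1093]
orientation: [0.791, -0.054, 0.605, 0.07]
wrist_force: [-0.2, -0.2, -2.5]
finger_gap: 0.0132
```

Run:
```python
from h import *
info();heel()
b=shot('side','s8.png')[:,:,::-1]
cv2.imwrite('pics/s8b.png',cv2.resize(b[130:200,220:310],None,fx=8,fy=8,interpolation=cv2.INTER_CUBIC))
a=shot('top','t8.png')[:,:,::-1]
cv2.imwrite('pics/t8b.png',cv2.resize(a[120:200,285:365],None,fx=7,fy=7,interpolation=cv2.INTER_CUBIC))
```

```text
t 11.58 p [ 0.5039 -0.1812  0.1093] yaw 100.2 x [ 0.257  0.046 -0.965] gap 0.0132 F [-0.2 -0.2 -2.5]
heel tub [ 0.6 23.5] z 33.2 nose tub [87.5 22.8] z 56.7 tilt -15.2 floor heel/nose 16.9 7.8
```

View pics/s8b.png

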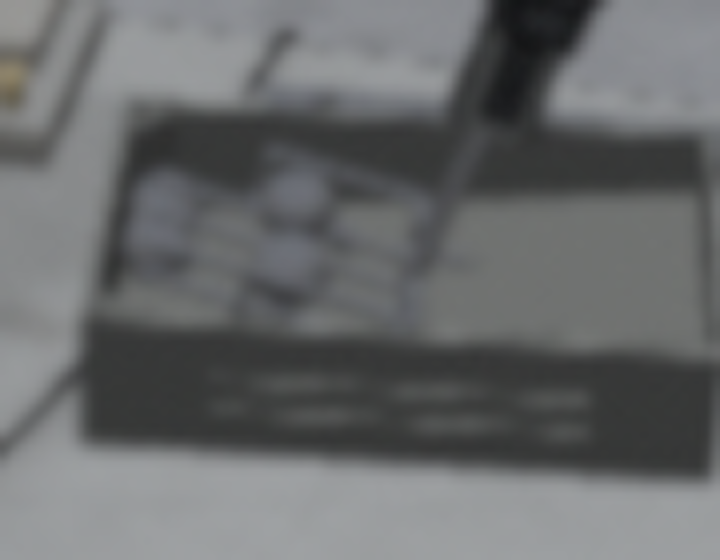

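View pics/t8b.png

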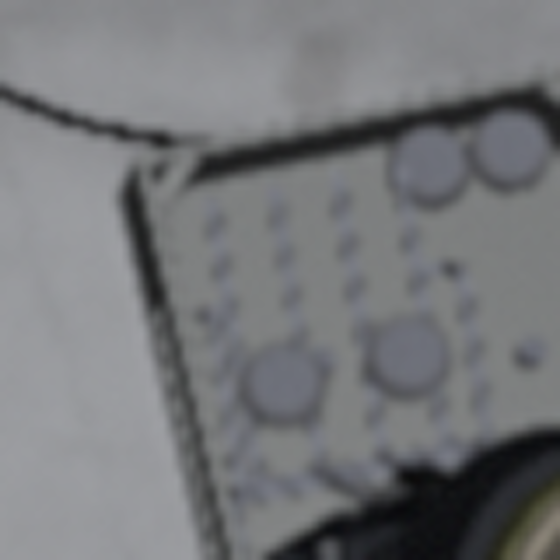

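Run:
```python
from h import *
s,p,M=st()
e=plan([p[0]-.01,p[1],p[2]+.085],M,5,.02)
M=Rt(88.5,-15)
e=plan(tcp_for([.41,.188,.118],M),M,15,.02,e)
```

```text
[[[-1.69,0.04,0.25,0,0,0,0.02],[-1.7,0.03,0.25,0,0,0,0.02],[-1.69,0.04,0.25,0,0,0,0.02],[-1.69,0.04,0.25,0,0,0,0.02],[-1.7,0.03,0.25,0,0,0,0.02]]]
end [ 0.4921 -0.1809  0.1939]
[[[-0.07,2.55,-0.26,0.7,0,-0.2,0.02],[-0.08,2.55,-0.29,0.7,0,-0.2,0.02],[-0.09,2.54,-0.32,0.7,0,-0.2,0.02],[-0.09,2.54,-0.36,0.7,0,-0.2,0.02],[-0.11,2.53,-0.38,0.7,0,-0.2,0.02]]]
[[[-0.11,2.53,-0.42,0.7,0,-0.2,0.02],[-0.12,2.52,-0.44,0.7,0,-0.2,0.02],[-0.13,2.52,-0.48,0.7,0,-0.2,0.02],[-0.14,2.51,-0.51,0.7,0,-0.2,0.02],[-0.15,2.5,-0.54,0.7,0,-0.2,0.02]]]
[[[-0.16,2.5,-0.57,0.7,0,-0.2,0.02],[-0.17,2.48,-0.6,0.7,0,-0.2,0.02],[-0.17,2.48,-0.63,0.7,0,-0.2,0.02],[-0.19,2.48,-0.66,0.7,0,-0.2,0.02],[-0.19,2.46,-0.69,0.7,0,-0.2,0.02]]]
end [0.3854 0.1887 0.1942]
```

Emit:
{"op": "drive_tool", "data": {"plan": [[[-0.8, 0, 0.1, 0, 0, 0, 0.02], [-1.7, 0, 0.2, 0, 0, 0, 0.02], [-2.2, 0, 0.3, 0, 0, 0, 0.02], [-2.2, 0, 0.3, 0, 0, 0, 0.02], [-1.6, 0, 0.2, 0, 0, 0, 0.02]]]}}

```text
clock: 12.1
tcp_pos: [0.4937, -0.1837, 0.1972]
orientation: [0.791, -0.055, 0.606, 0.07]
wrist_force: [0.6, -1.0, -2.8]
finger_gap: 0.0132
```

Emit:
{"op": "drive_tool", "data": {"plan": [[[0, 0, 0, 0, 0, 0, 0.02], [0, 0, 0, 0, 0, 0, 0.02], [0, 0, 0, 0, 0, 0, 0.02], [0, 0, 0, 0, 0, 0, 0.02], [0, 0, 0, 0, 0, 0, 0.02]]]}}

```text
clock: 12.52
tcp_pos: [0.4917, -0.1827, 0.193]
orientation: [0.79, -0.053, 0.607, 0.071]
wrist_force: [0.2, -0.3, -2.4]
finger_gap: 0.0133
```

Run:
```python
from h import *
info();heel()
b=shot('side','s9.png')[:,:,::-1]
cv2.imwrite('pics/s9b.png',cv2.resize(b[100:200,220:320],None,fx=6,fy=6,interpolation=cv2.INTER_CUBIC))
a=shot('top','t9.png')[:,:,::-1]
cv2.imwrite('pics/t9b.png',cv2.resize(a[120:220,285:385],None,fx=6,fy=6,interpolation=cv2.INTER_CUBIC))
M=Rt(88.5,-15)
e=plan(tcp_for([.41,.188,.118],M),M,15,.02)
```

```text
t 12.52 p [ 0.4917 -0.1827  0.193 ] yaw 100.1 x [ 0.253  0.047 -0.966] gap 0.0133 F [ 0.2 -0.3 -2.4]
heel tub [-12.   24.4] z 116.7 nose tub [74.9 23.6] z 139.8 tilt -14.9 floor heel/nose 18.3 9.1
[[[-0.07,2.56,-0.25,0.7,0,-0.2,0.02],[-0.08,2.56,-0.29,0.7,0,-0.2,0.02],[-0.09,2.56,-0.31,0.7,0,-0.2,0.02],[-0.09,2.55,-0.35,0.7,0,-0.2,0.02],[-0.11,2.55,-0.38,0.7,0,-0.2,0.02]]]
[[[-0.11,2.54,-0.4,0.7,0,-0.2,0.02],[-0.12,2.53,-0.44,0.7,0,-0.2,0.02],[-0.14,2.53,-0.47,0.7,0,-0.2,0.02],[-0.14,2.53,-0.51,0.7,0,-0.2,0.02],[-0.15,2.51,-0.53,0.7,0,-0.2,0.02]]]
[[[-0.15,2.51,-0.56,0.7,0,-0.2,0.02],[-0.17,2.51,-0.6,0.7,0,-0.2,0.02],[-0.18,2.49,-0.62,0.7,0,-0.2,0.02],[-0.18,2.49,-0.65,0.7,0,-0.2,0.02],[-0.19,2.47,-0.69,0.7,0,-0.2,0.02]]]
end [0.3854 0.1886 0.1942]
```

View pics/s9b.png

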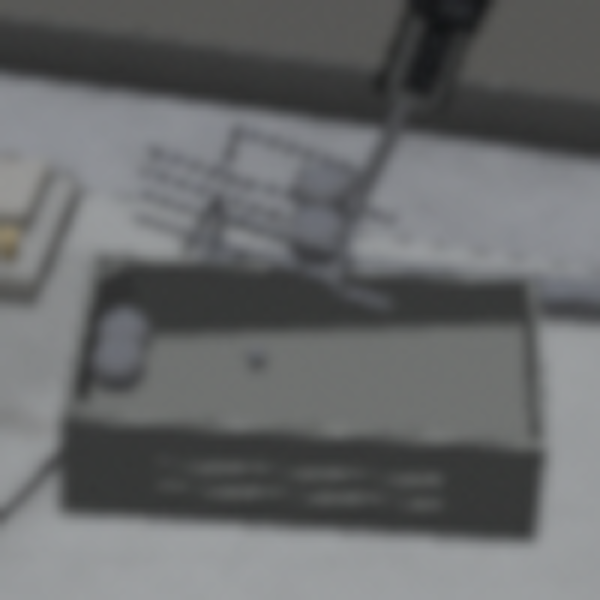

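View pics/t9b.png

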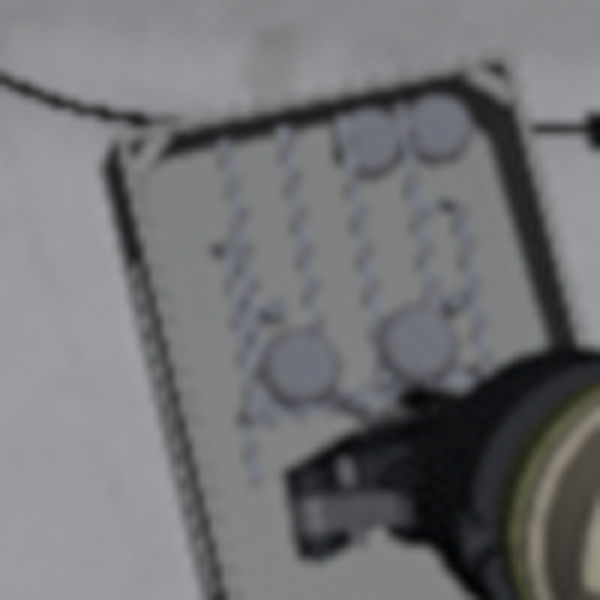

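Emit:
{"op": "drive_tool", "data": {"plan": [[[0, 0.6, -0.1, 0.5, 0, 0, 0.02], [0, 1.2, -0.2, 0.5, 0, 0, 0.02], [0, 1.8, -0.2, 0.5, 0, 0, 0.02], [-0.1, 2.2, -0.3, 0.7, 0, -0.2, 0.02], [-0.1, 2.5, -0.3, 0.7, 0, -0.2, 0.02]]]}}

```text
clock: 13.03
tcp_pos: [0.468, -0.1025, 0.1936]
orientation: [0.792, -0.035, 0.608, 0.051]
wrist_force: [1.1, 0.3, -1.4]
finger_gap: 0.0133
```

Emit:
{"op": "drive_tool", "data": {"plan": [[[-0.1, 2.5, -0.3, 0.7, 0, -0.2, 0.02], [-0.1, 2.5, -0.3, 0.7, 0, -0.2, 0.02], [-0.1, 2.5, -0.4, 0.7, 0, -0.2, 0.02], [-0.1, 2.5, -0.4, 0.7, 0, -0.2, 0.02], [-0.1, 2.5, -0.4, 0.7, 0, -0.2, 0.02]]]}}

```text
clock: 13.45
tcp_pos: [0.4363, 0.0209, 0.1947]
orientation: [0.793, -0.016, 0.609, 0.026]
wrist_force: [0.5, -0.1, -3.3]
finger_gap: 0.013
```

Emit:
{"op": "drive_tool", "data": {"plan": [[[-0.1, 2.5, -0.5, 0.7, 0, -0.2, 0.02], [-0.1, 2.5, -0.5, 0.7, 0, -0.2, 0.02], [-0.1, 2.5, -0.5, 0.7, 0, -0.2, 0.02], [-0.1, 2.0, -0.5, 0.7, 0, -0.2, 0.02], [-0.1, 1.5, -0.4, 0.7, 0, -0.2, 0.02]]]}}

```text
clock: 13.87
tcp_pos: [0.4071, 0.1303, 0.1938]
orientation: [0.793, 0.002, 0.609, 0.001]
wrist_force: [0.2, -0.4, -3.4]
finger_gap: 0.0129
```

Run:
```python
from h import *
info();heel()
M=Rt(88.5,-15)
e=plan(tcp_for([.41,.190,.118],M),M,5,.02)
```

```text
t 13.87 p [0.4071 0.1303 0.1938] yaw 90.0 x [ 0.258  0.005 -0.966] gap 0.0129 F [ 0.2 -0.4 -3.4]
heel tub [-37.9 343.5] z 117.6 nose tub [ 47.5 327.4] z 140.8 tilt -14.9 floor heel/nose 21.0 12.0
[[[-0.11,1.21,-0.42,0.3,0,-0.1,0.02],[-0.12,1.2,-0.42,0.3,0,-0.1,0.02],[-0.12,1.2,-0.43,0.3,0,-0.1,0.02],[-0.11,1.2,-0.44,0.3,0,-0.1,0.02],[-0.13,1.2,-0.44,0.3,0,-0.1,0.02]]]
end [0.3855 0.1906 0.1943]
```

Emit:
{"op": "drive_tool", "data": {"plan": [[[-0.1, 1.4, -0.4, 0.3, 0, -0.1, 0.02], [-0.1, 1.4, -0.4, 0.3, 0, -0.1, 0.02], [-0.1, 1.3, -0.4, 0.3, 0, -0.1, 0.02], [-0.1, 1.2, -0.4, 0.3, 0, -0.1, 0.02], [-0.1, 0.7, -0.3, 0.3, 0, -0.1, 0.02]]]}}

```text
clock: 14.28
tcp_pos: [0.3884, 0.19, 0.1939]
orientation: [0.793, 0.01, 0.609, -0.01]
wrist_force: [0.2, 0.4, -2.3]
finger_gap: 0.0131
```

Run:
```python
from h import *
info();heel()
b=shot('side','s10.png')[:,:,::-1]
cv2.imwrite('pics/s10b.png',cv2.resize(b[150:300,170:350],None,fx=4,fy=4,interpolation=cv2.INTER_CUBIC))
a=shot('top','t10.png')[:,:,::-1]
cv2.imwrite('pics/t10b.png',cv2.resize(a[130:240,110:230],None,fx=5,fy=5,interpolation=cv2.INTER_CUBIC))
```

```text
t 14.28 p [0.3884 0.19   0.1939] yaw 88.4 x [ 0.257 -0.004 -0.966] gap 0.0131 F [ 0.2  0.4 -2.3]
heel tub [-45.5 404.9] z 117.6 nose tub [ 39.5 386.4] z 140.8 tilt -14.9 floor heel/nose 21.8 12.8
```

View pics/s10b.png

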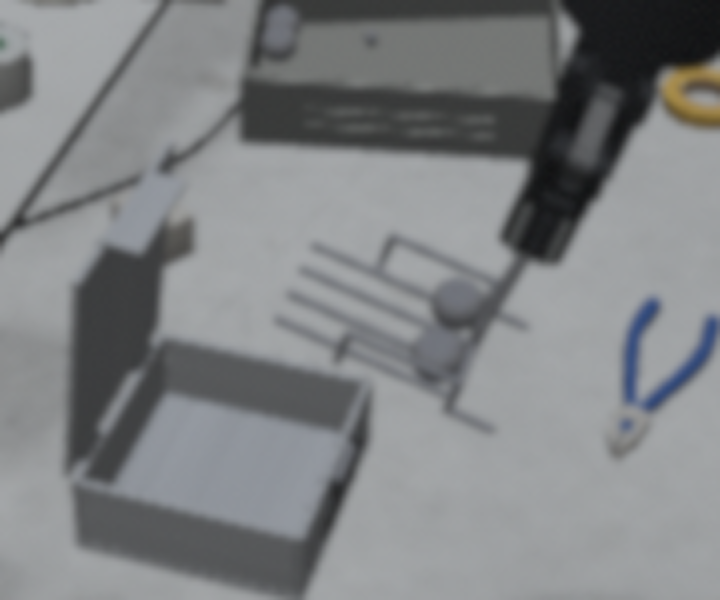

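View pics/t10b.png

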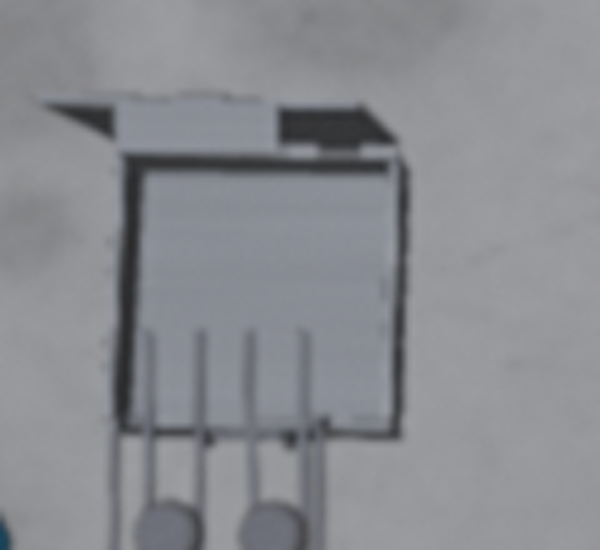

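Run:
```python
from h import *
M=Rt(88.4,-7)
e=plan(tcp_for([.42,.190,.09],M),M,5,.02)
M=Rt(88.4,22)
e=plan(tcp_for([.424,.190,.083],M),M,15,.02,e)
```

```text
[[[0.58,0.02,0.22,0,1.6,0,0.02],[0.57,0.02,0.23,0,1.6,0,0.02],[0.56,0.02,0.24,0,1.6,0,0.02],[0.56,0.02,0.27,0,1.6,0,0.02],[0.54,0.02,0.28,0,1.6,0,0.02]]]
end [0.4063 0.1904 0.169 ]
[[[0.1,0,0.28,0,1.9,0,0.02],[0.1,0,0.29,0,1.9,0,0.02],[0.08,0,0.29,0,1.9,0,0.02],[0.08,0,0.29,0,1.9,0,0.02],[0.06,0,0.29,0,1.9,0,0.02]]]
[[[0.06,0,0.3,0,1.9,0,0.02],[0.04,0,0.3,0,1.9,0,0.02],[0.04,0,0.29,0,1.9,0,0.02],[0.02,0,0.3,0,1.9,0,0.02],[0.02,0,0.3,0,1.9,0,0.02]]]
[[[0,0,0.31,0,1.9,0,0.02],[0,0,0.3,0,1.9,0,0.02],[-0.01,0,0.3,0,1.9,0,0.02],[-0.03,0,0.3,0,1.9,0,0.02],[-0.03,0,0.3,0,1.9,0,0.02]]]
end [0.4503 0.1893 0.1586]
```

Emit:
{"op": "drive_tool", "data": {"plan": [[[0.6, 0, 0.2, 0, 1.6, 0, 0.02], [0.6, 0, 0.2, 0, 1.6, 0, 0.02], [0.6, 0, 0.2, 0, 1.6, 0, 0.02], [0.5, 0, 0.3, 0, 1.6, 0, 0.02], [0.5, 0, 0.3, 0, 1.6, 0, 0.02]]]}}

```text
clock: 14.8
tcp_pos: [0.4071, 0.1878, 0.169]
orientation: [0.748, 0.011, 0.663, -0.01]
wrist_force: [1.1, -1.3, -2.1]
finger_gap: 0.0132
```

Emit:
{"op": "drive_tool", "data": {"plan": [[[0.1, 0, 0.3, 0, 1.9, 0, 0.02], [0.1, 0, 0.3, 0, 1.9, 0, 0.02], [0.1, 0, 0.3, 0, 1.9, 0, 0.02], [0.1, 0, 0.3, 0, 1.9, 0, 0.02], [0.1, 0, 0.3, 0, 1.9, 0, 0.02]]]}}

```text
clock: 15.22
tcp_pos: [0.4227, 0.1874, 0.165]
orientation: [0.691, 0.012, 0.723, -0.009]
wrist_force: [0.4, -0.3, -2.7]
finger_gap: 0.0128
```

Emit:
{"op": "drive_tool", "data": {"plan": [[[0.1, 0, 0.3, 0, 1.9, 0, 0.02], [0, 0, 0.3, 0, 1.9, 0, 0.02], [0, 0, 0.3, 0, 1.9, 0, 0.02], [0, 0, 0.3, 0, 1.9, 0, 0.02], [0, 0, 0.3, 0, 1.9, 0, 0.02]]]}}

```text
clock: 15.63
tcp_pos: [0.4378, 0.187, 0.1623]
orientation: [0.629, 0.012, 0.778, -0.008]
wrist_force: [0.3, 0.1, -2.7]
finger_gap: 0.0131
```

Emit:
{"op": "drive_tool", "data": {"plan": [[[0, 0, 0.3, 0, 1.9, 0, 0.02], [0, 0, 0.3, 0, 1.9, 0, 0.02], [0, 0, 0.3, 0, 1.9, 0, 0.02], [0, 0, 0.3, 0, 1.9, 0, 0.02], [0, 0, 0.3, 0, 1.9, 0, 0.02]]]}}

```text
clock: 16.05
tcp_pos: [0.4526, 0.1866, 0.1583]
orientation: [0.562, 0.013, 0.827, -0.007]
wrist_force: [-0.1, -0.8, -0.9]
finger_gap: 0.013
```

Run:
```python
from h import *
info();heel()
b=shot('side','s11.png')[:,:,::-1]
cv2.imwrite('pics/s11b.png',cv2.resize(b[150:300,170:350],None,fx=4,fy=4,interpolation=cv2.INTER_CUBIC))
a=shot('top','t11.png')[:,:,::-1]
cv2.imwrite('pics/t11b.png',cv2.resize(a[130:240,110:230],None,fx=5,fy=5,interpolation=cv2.INTER_CUBIC))
```

```text
t 16.05 p [0.4526 0.1866 0.1583] yaw 88.3 x [-0.367  0.014 -0.93 ] gap 0.013 F [-0.1 -0.8 -0.9]
heel tub [-32.  400.3] z 82.4 nose tub [ 49.8 382.6] z 49.4 tilt 21.5 floor heel/nose 20.4 11.8
```

View pics/s11b.png

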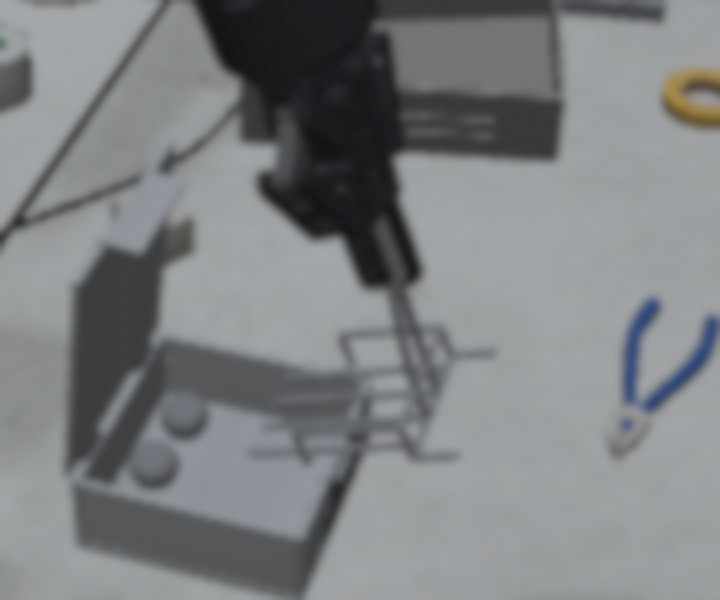

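View pics/t11b.png

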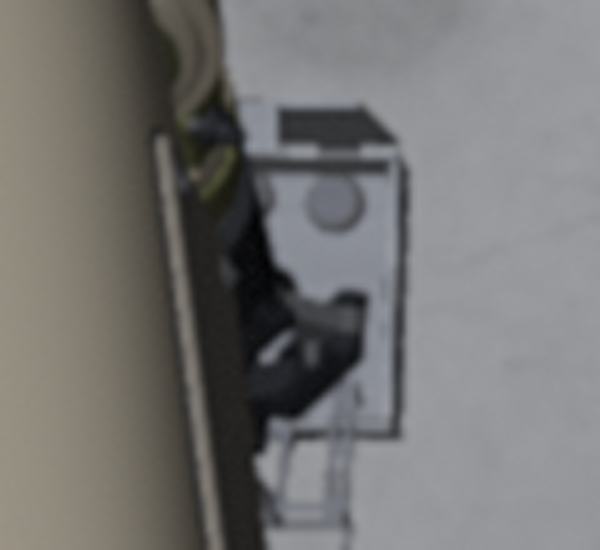

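Run:
```python
from h import *
M=Rt(92,0)
e=plan(tcp_for([.41,.15,.12],M),M,5,.02)
M=Rt(100.5,0);w=tubw(-.12,.03)
e=plan(tcp_for([*w,.12],M),M,10,.02,e)
```

```text
[[[-0.46,-0.76,-1.17,-0.7,-4.3,-0.2,0.02],[-0.55,-0.74,-1.14,-0.7,-4.3,-0.2,0.02],[-0.62,-0.73,-1.11,-0.7,-4.3,-0.2,0.02],[-0.71,-0.72,-1.06,-0.7,-4.3,-0.2,0.02],[-0.78,-0.71,-1.02,-0.7,-4.3,-0.2,0.02]]]
end [0.406  0.1499 0.2   ]
[[[0.01,-3.43,-0.13,-0.9,0,0,0.02],[0.01,-3.43,-0.18,-0.9,0,0,0.02],[0.01,-3.42,-0.23,-0.9,0,0,0.02],[0.01,-3.42,-0.29,-0.9,0,0,0.02],[0.01,-3.42,-0.34,-0.9,0,0,0.02]]]
[[[0.02,-3.4,-0.4,-0.9,0,0,0.02],[0.01,-3.41,-0.45,-0.9,0,0,0.02],[0.01,-3.39,-0.5,-0.9,0,0,0.02],[0.01,-3.39,-0.56,-0.9,0,0,0.02],[0.01,-3.38,-0.61,-0.9,0,0,0.02]]]
end [ 0.4046 -0.1934  0.2   ]
```

Emit:
{"op": "drive_tool", "data": {"plan": [[[-1.2, 0, -1.2, 0, -4.3, 0, 0.02], [-1.0, -0.7, -1.1, -0.7, -4.3, 0, 0.02], [-0.6, -0.7, -1.1, -0.7, -4.3, 0, 0.02], [-0.4, -0.7, -1.1, -0.7, -4.3, 0, 0.02], [-0.3, -0.7, -1.0, -0.7, -4.3, 0, 0.02]]]}}

```text
clock: 16.57
tcp_pos: [0.4075, 0.159, 0.2053]
orientation: [0.709, -0.003, 0.705, 0.011]
wrist_force: [-0.0, 1.0, -0.7]
finger_gap: 0.0135
```

Emit:
{"op": "drive_tool", "data": {"plan": [[[0, -3.4, -0.1, -0.9, 0, 0, 0.02], [0, -3.4, -0.2, -0.9, 0, 0, 0.02], [0, -3.4, -0.2, -0.9, 0, 0, 0.02], [0, -3.4, -0.3, -0.9, 0, 0, 0.02], [0, -3.4, -0.3, -0.9, 0, 0, 0.02]]]}}

```text
clock: 16.98
tcp_pos: [0.4045, -0.0124, 0.2031]
orientation: [0.707, -0.032, 0.705, 0.038]
wrist_force: [1.1, 0.6, -1.4]
finger_gap: 0.013
```

Emit:
{"op": "drive_tool", "data": {"plan": [[[0, -3.4, -0.4, -0.9, 0, 0, 0.02], [0, -3.4, -0.4, -0.9, 0, 0, 0.02], [0, -3.4, -0.5, -0.9, 0, 0, 0.02], [0, -3.4, -0.6, -0.9, 0, 0, 0.02], [0, -3.4, -0.6, -0.9, 0, 0, 0.02]]]}}

```text
clock: 17.4
tcp_pos: [0.4017, -0.1846, 0.2014]
orientation: [0.705, -0.06, 0.704, 0.065]
wrist_force: [0.9, 0.3, -0.7]
finger_gap: 0.0129
```

Run:
```python
from h import *
info();heel()
b=shot('side','s12.png')[:,:,::-1]
a=shot('top','t12.png')[:,:,::-1]
cv2.imwrite('pics/t12b.png',cv2.resize(a[110:240,110:415],None,fx=2.6,fy=2.6,interpolation=cv2.INTER_CUBIC))
cv2.imwrite('pics/t12c.png',cv2.resize(a[120:220,295:395],None,fx=6,fy=6,interpolation=cv2.INTER_CUBIC))
```

```text
t 17.4 p [ 0.4017 -0.1846  0.2014] yaw 100.1 x [ 0.001  0.008 -1.   ] gap 0.0129 F [ 0.9  0.3 -0.7]
heel tub [-121.1   39.7] z 121.4 nose tub [-31.1  39. ] z 121.6 tilt -0.2 floor heel/nose 29.7 20.3
```

View pics/t12b.png

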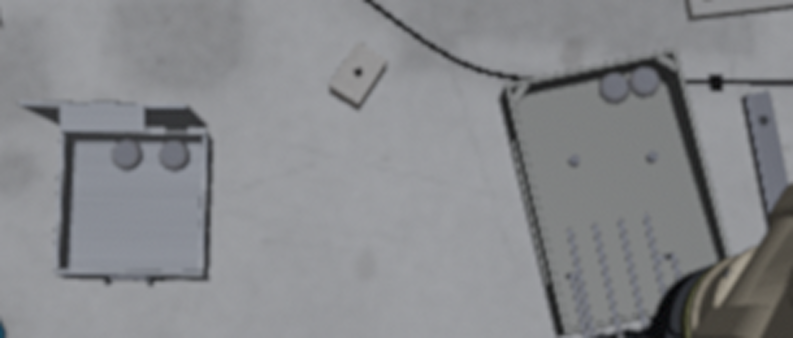

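View pics/t12c.png

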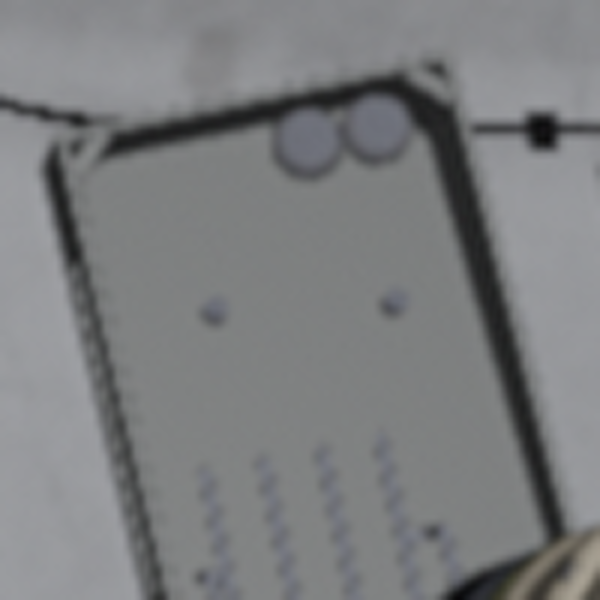

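Run:
```python
from h import *
f=lambda x,y:(295+x/6-.42,120+y/6-.42)
for q in [(308,143),(377,128)]: print(tub(onz('top',*f(*q),.021))*1000)
for q in [(213,312),(393,303)]: print('s',tub(onz('top',*f(*q),.018))*1000)
for yl in(-.020,-.026):
  M=Rt(100.6);w=tubw(-.06,yl);print(tcp_for([*w,.10],M))
```

```text
[ 89.99175177 -24.41668188]
[ 90.37460328 -50.63412172]
s [36.17726568 23.63304116]
s [ 26.11400584 -41.55867483]
[ 0.47277116 -0.23143159  0.18      ]
[ 0.47387487 -0.23732921  0.18      ]
```

Run:
```python
from h import *
M=Rt(100.5);w=tubw(-.06,-.026)
e=plan(tcp_for([*w,.10],M),M,5,.02)
M2=Rt(100.5,7)
plan(tcp_for([*w,.028],M2),M2,5,.02,e)
```

```text
[[[0.42,-1.23,1.23,-0.1,0,-0.1,0.02],[0.43,-1.22,1.24,-0.1,0,-0.1,0.02],[0.42,-1.23,1.23,-0.1,0,-0.1,0.02],[0.43,-1.23,1.23,-0.1,0,-0.1,0.02],[0.43,-1.23,1.22,-0.1,0,-0.1,0.02]]]
end [ 0.4739 -0.2373  0.18  ]
[[[1.44,0.01,0.19,0,1.4,0,0.02],[1.44,0,0.23,0,1.4,0,0.02],[1.43,0.01,0.26,0,1.4,0,0.02],[1.43,0,0.3,0,1.4,0,0.02],[1.41,0.01,0.33,0,1.4,0,0.02]]]
end [ 0.4835 -0.2355  0.1079]
```

Emit:
{"op": "drive_tool", "data": {"plan": [[[0.4, -1.2, 1.2, -0.1, 0, -0.1, 0.02], [0.4, -1.2, 1.2, -0.1, 0, -0.1, 0.02], [0.4, -1.2, 1.2, -0.1, 0, -0.1, 0.02], [0.4, -1.2, 1.2, -0.1, 0, -0.1, 0.02], [0.4, -1.3, 1.3, 0, 0, 0, 0.02]]]}}

```text
clock: 17.92
tcp_pos: [0.4735, -0.2313, 0.1807]
orientation: [0.705, -0.064, 0.704, 0.066]
wrist_force: [0.1, -0.1, -0.5]
finger_gap: 0.013
```

Run:
```python
from h import *
info();heel()
M=Rt(100.5);w=tubw(-.06,-.026)
M2=Rt(100.5,7)
plan(tcp_for([*w,.028],M2),M2,5,.02)
```

```text
t 17.92 p [ 0.4735 -0.2313  0.1807] yaw 100.5 x [ 0.001  0.002 -1.   ] gap 0.013 F [ 0.1 -0.1 -0.5]
heel tub [-59.1 -19.9] z 100.8 nose tub [ 30.9 -20. ] z 100.9 tilt -0.1 floor heel/nose 23.2 13.8
[[[1.46,-0.12,0.18,0,1.4,0,0.02],[1.45,-0.12,0.21,0,1.4,0,0.02],[1.45,-0.13,0.25,0,1.4,0,0.02],[1.44,-0.12,0.28,0,1.4,0,0.02],[1.43,-0.12,0.32,0,1.4,0,0.02]]]
end [ 0.4835 -0.2355  0.1079]
```

Emit:
{"op": "drive_tool", "data": {"plan": [[[1.4, -0.1, -0.2, 0, 1.4, 0, 0.02], [1.4, -0.1, -0.2, 0, 1.4, 0, 0.02], [1.4, -0.1, 0, 0, 1.4, 0, 0.02], [1.4, -0.1, 0.2, 0, 1.4, 0, 0.02], [1.2, -0.2, 0.3, 0, 1.4, 0, 0.02]]]}}

```text
clock: 18.33
tcp_pos: [0.4701, -0.2362, 0.1104]
orientation: [0.658, -0.067, 0.747, 0.063]
wrist_force: [-0.2, 0.3, -1.6]
finger_gap: 0.0135
```

Run:
```python
from h import *
info();heel()
```

```text
t 18.33 p [ 0.4701 -0.2362  0.1104] yaw 100.5 x [-0.124 -0.018 -0.992] gap 0.0135 F [-0.2  0.3 -1.6]
heel tub [-73.5 -23.8] z 30.6 nose tub [ 15.8 -23.9] z 19.3 tilt 7.2 floor heel/nose 24.7 15.3
```

Emit:
{"op": "drive_tool", "data": {"plan": [[[0.2, -0.1, 0.2, 0, 0, 0, 0.02], [0.1, -0.1, 0.8, 0, 0, 0, 0.02], [0, 0, 1, 0, 0, 0, 0.02], [0, 0, 1, 0, 0, 0, 0.02], [0, 0, 1, 0, 0, 0, 0.02]]]}}

```text
clock: 18.75
tcp_pos: [0.5128, -0.2326, 0.1052]
orientation: [0.661, -0.068, 0.745, 0.061]
wrist_force: [-0.1, -0.3, -1.7]
finger_gap: 0.0131
```

Run:
```python
from h import *
info();heel()
b=shot('side','s13.png')[:,:,::-1]
cv2.imwrite('pics/s13b.png',cv2.resize(b[130:200,220:320],None,fx=7,fy=7,interpolation=cv2.INTER_CUBIC))
```

```text
t 18.75 p [ 0.5128 -0.2326  0.1052] yaw 100.5 x [-0.118 -0.02  -0.993] gap 0.0131 F [-0.1 -0.3 -1.7]
heel tub [-30.5 -28.4] z 25.3 nose tub [ 58.9 -28.5] z 14.6 tilt 6.9 floor heel/nose 20.2 10.8
```

View pics/s13b.png

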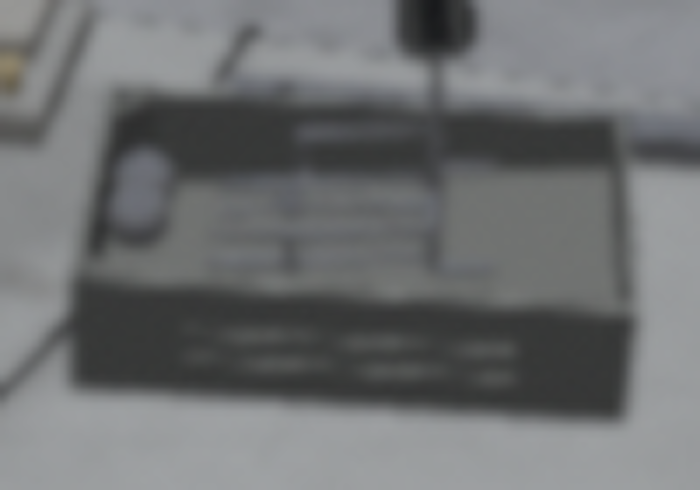

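Emit:
{"op": "drive_tool", "data": {"plan": [[[0.2, 0.1, 0.5, 0, 0, 0, 0.02], [0.2, 0, 0.5, 0, 0, 0, 0.02], [0, 0, 0.4, 0, 0, 0, 0.02], [0, 0, 0.4, 0, 0, 0, 0.02], [0, 0, 0.4, 0, 0, 0, 0.02]]]}}

```text
clock: 19.22
tcp_pos: [0.5314, -0.2283, 0.0993]
orientation: [0.66, -0.068, 0.746, 0.061]
wrist_force: [-5.5, -1.0, 9.2]
finger_gap: 0.013
```

Emit:
{"op": "drive_tool", "data": {"plan": [[[0, 0, 0.4, 0, 0, 0, 0.02], [0, 0, 0.4, 0, 0, 0, 0.02], [0, 0, 0.4, 0, 0, 0, 0.02], [0, 0, 0.4, 0, 0, 0, 0.02], [0, 0, 0.2, 0, 0, 0, 0.02]]]}}

```text
clock: 19.63
tcp_pos: [0.5486, -0.2252, 0.0975]
orientation: [0.659, -0.068, 0.746, 0.061]
wrist_force: [-6.7, -1.2, 11.7]
finger_gap: 0.0128
```

Run:
```python
from h import *
info();heel()
b=shot('side','s14.png')[:,:,::-1]
cv2.imwrite('pics/s14b.png',cv2.resize(b[130:200,220:320],None,fx=7,fy=7,interpolation=cv2.INTER_CUBIC))
```

```text
t 19.63 p [ 0.5486 -0.2252  0.0975] yaw 100.5 x [-0.121 -0.022 -0.992] gap 0.0128 F [-6.7 -1.2 11.7]
heel tub [  5.8 -27.7] z 17.6 nose tub [ 95.1 -27.9] z 6.5 tilt 7.1 floor heel/nose 16.4 7.0
```

View pics/s14b.png

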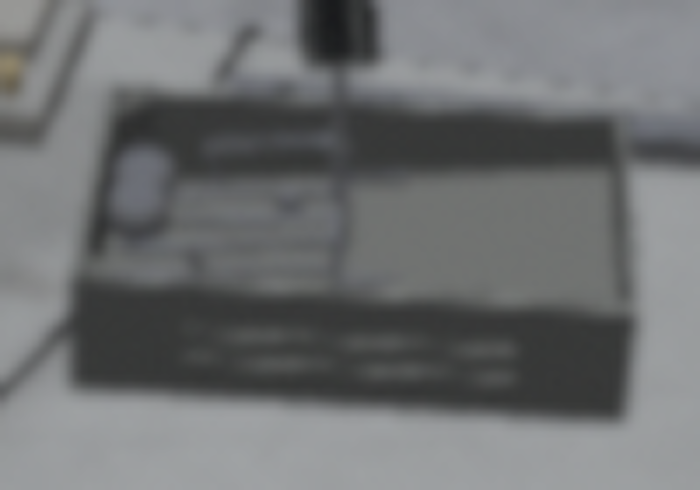

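Emit:
{"op": "drive_tool", "data": {"plan": [[[-0.1, 0, 0.3, 0, 0, 0, 0.02], [0, 0, 0.2, 0, 0, 0, 0.02], [0, 0, 0.1, 0, 0, 0, 0.02], [0, 0, 0, 0, 0, 0, 0.02], [0, 0, 0, 0, 0, 0, 0.02]]]}}

```text
clock: 20.1
tcp_pos: [0.5536, -0.2231, 0.0971]
orientation: [0.659, -0.068, 0.747, 0.062]
wrist_force: [-8.9, 0.8, 11.2]
finger_gap: 0.0129
```

Run:
```python
from h import *
info();heel()
b=shot('side','s15.png')[:,:,::-1]
cv2.imwrite('pics/s15b.png',cv2.resize(b[130:200,220:320],None,fx=7,fy=7,interpolation=cv2.INTER_CUBIC))
M=Rt(100.4,-15);w=tubw(.002,-.027)
e=plan(tcp_for([*w,.034],M),M,10,.02)
```

```text
t 20.1 p [ 0.5536 -0.2231  0.0971] yaw 100.5 x [-0.123 -0.019 -0.992] gap 0.0129 F [-8.9  0.8 11.2]
heel tub [ 11.  -26.4] z 17.2 nose tub [100.3 -26.4] z 6.0 tilt 7.2 floor heel/nose 15.8 6.5
[[[-0.08,0,-0.41,0,-2.2,0,0.02],[-0.1,-0.01,-0.41,0,-2.2,0,0.02],[-0.11,0,-0.4,0,-2.2,0,0.02],[-0.13,0,-0.4,0,-2.2,0,0.02],[-0.14,0,-0.39,0,-2.2,0,0.02]]]
[[[-0.16,-0.01,-0.38,0,-2.2,0,0.02],[-0.17,0,-0.38,0,-2.2,0,0.02],[-0.19,0,-0.38,0,-2.2,0,0.02],[-0.2,-0.01,-0.36,0,-2.2,0,0.02],[-0.22,0,-0.36,0,-2.2,0,0.02]]]
end [ 0.5148 -0.2306  0.1103]
```

View pics/s15b.png

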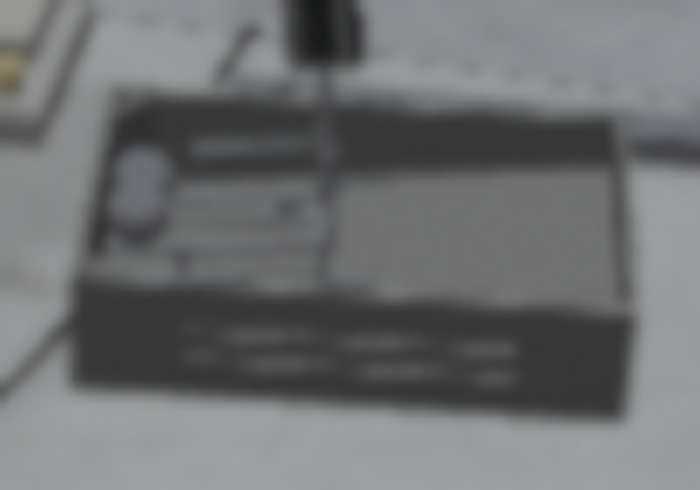

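Emit:
{"op": "drive_tool", "data": {"plan": [[[-0.1, 0, -0.4, 0, -2.2, 0, 0.02], [-0.1, 0, -0.4, 0, -2.2, 0, 0.02], [-0.1, 0, -0.4, 0, -2.2, 0, 0.02], [-0.1, 0, -0.4, 0, -2.2, 0, 0.02], [-0.2, 0, -0.4, 0, -2.2, 0, 0.02]]]}}

```text
clock: 20.57
tcp_pos: [0.5359, -0.2266, 0.1021]
orientation: [0.729, -0.061, 0.679, 0.068]
wrist_force: [-0.1, 0.4, -2.0]
finger_gap: 0.013
```

Emit:
{"op": "drive_tool", "data": {"plan": [[[-0.2, 0, -0.4, 0, -2.2, 0, 0.02], [-0.2, 0, -0.4, 0, -2.2, 0, 0.02], [-0.2, 0, -0.4, 0, -2.2, 0, 0.02], [-0.2, 0, -0.4, 0, -2.2, 0, 0.02], [-0.2, 0, -0.4, 0, -2.2, 0, 0.02]]]}}

```text
clock: 20.98
tcp_pos: [0.5149, -0.2306, 0.1093]
orientation: [0.791, -0.055, 0.605, 0.074]
wrist_force: [0.3, -0.0, -2.7]
finger_gap: 0.0129
```

Run:
```python
from h import *
info();heel()
b=shot('side','s16.png')[:,:,::-1]
cv2.imwrite('pics/s16b.png',cv2.resize(b[110:200,220:320],None,fx=6,fy=6,interpolation=cv2.INTER_CUBIC))
a=shot('top','t16.png')[:,:,::-1]
cv2.imwrite('pics/t16c.png',cv2.resize(a[120:220,295:395],None,fx=6,fy=6,interpolation=cv2.INTER_CUBIC))
```

```text
t 20.98 p [ 0.5149 -0.2306  0.1093] yaw 100.5 x [ 0.256  0.051 -0.965] gap 0.0129 F [ 0.3 -0.  -2.7]
heel tub [  2.3 -26.7] z 33.2 nose tub [ 89.2 -26.9] z 56.6 tilt -15.1 floor heel/nose 16.8 7.6
```

View pics/s16b.png

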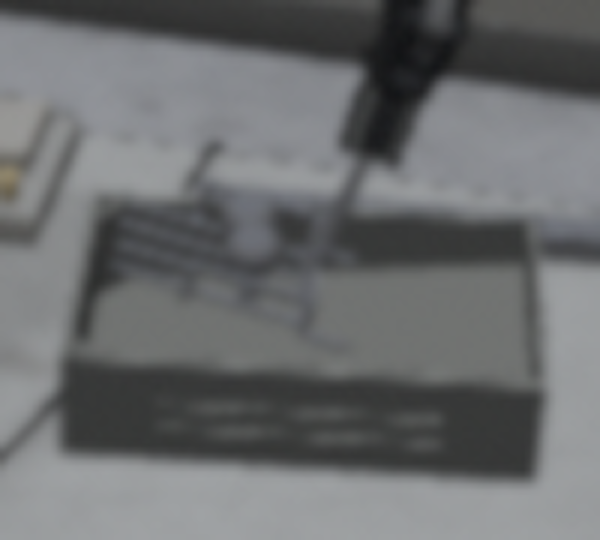

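View pics/t16c.png

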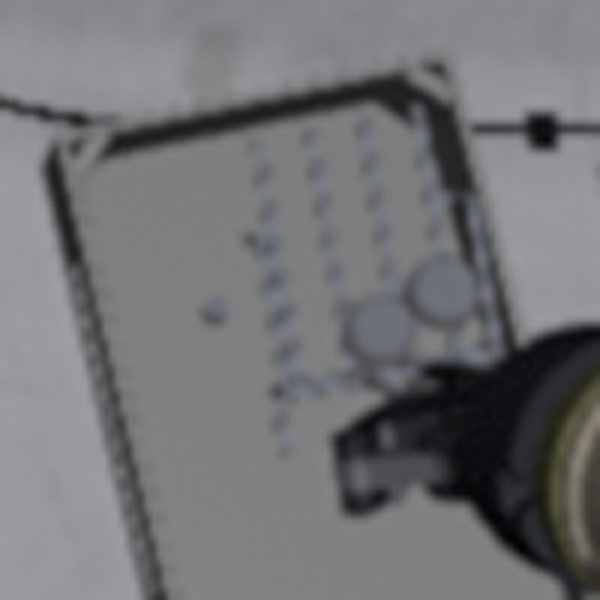

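Emit:
{"op": "drive_tool", "data": {"plan": [[[-0.8, 0, 0.1, 0, 0, 0, 0.02], [-1.7, 0, 0.2, 0, 0, 0, 0.02], [-2.2, 0, 0.3, 0, 0, 0, 0.02], [-2.2, 0, 0.3, 0, 0, 0, 0.02], [-1.6, 0, 0.2, 0, 0, 0, 0.02]]]}}

```text
clock: 21.5
tcp_pos: [0.5053, -0.2336, 0.1972]
orientation: [0.79, -0.056, 0.606, 0.074]
wrist_force: [-0.0, -0.1, -3.1]
finger_gap: 0.0132
```

Emit:
{"op": "drive_tool", "data": {"plan": [[[0, 0, 0, 0, 0, 0, 0.02], [0, 0, 0, 0, 0, 0, 0.02], [0, 0, 0, 0, 0, 0, 0.02], [0, 0, 0, 0, 0, 0, 0.02], [0, 0, 0, 0, 0, 0, 0.02]]]}}

```text
clock: 21.92
tcp_pos: [0.5036, -0.2326, 0.193]
orientation: [0.79, -0.054, 0.607, 0.074]
wrist_force: [-0.3, -0.0, -2.7]
finger_gap: 0.013
```

Run:
```python
from h import *
info();heel()
b=shot('side','s17.png')[:,:,::-1]
cv2.imwrite('pics/s17b.png',cv2.resize(b[90:200,220:320],None,fx=5.4,fy=5.4,interpolation=cv2.INTER_CUBIC))
a=shot('top','t17.png')[:,:,::-1]
cv2.imwrite('pics/t17c.png',cv2.resize(a[120:220,295:395],None,fx=6,fy=6,interpolation=cv2.INTER_CUBIC))
```

```text
t 21.92 p [ 0.5036 -0.2326  0.193 ] yaw 100.5 x [ 0.253  0.052 -0.966] gap 0.013 F [-0.3 -0.  -2.7]
heel tub [ -9.4 -26.4] z 116.7 nose tub [ 77.5 -26.6] z 139.9 tilt -14.9 floor heel/nose 18.0 8.8
```

View pics/s17b.png

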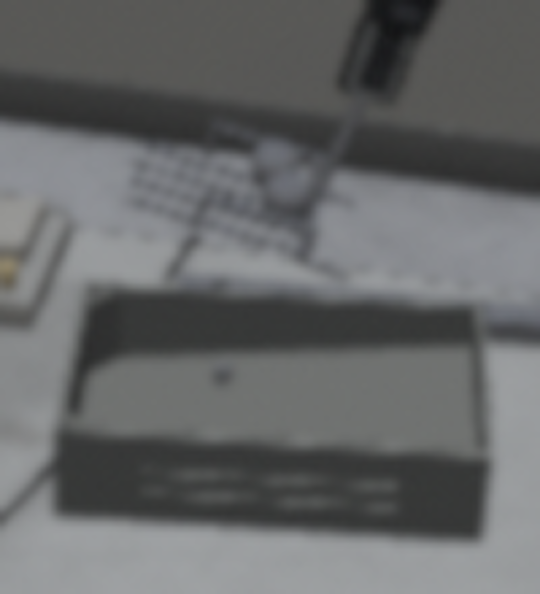

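View pics/t17c.png

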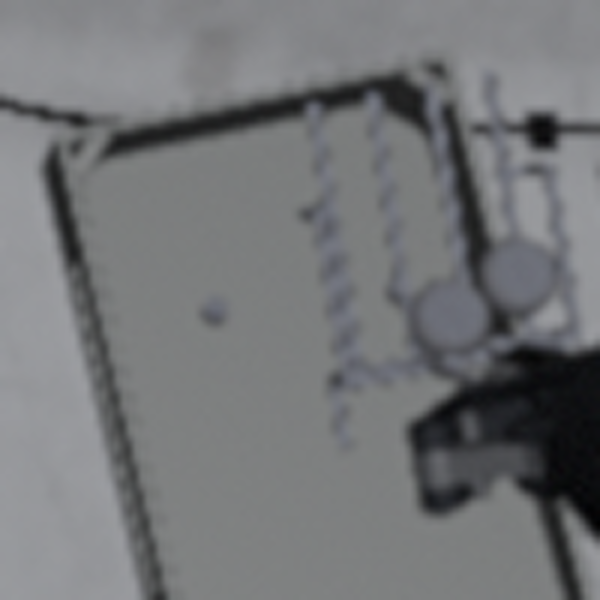

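Run:
```python
from h import *
for t in [(.036,.0236),(.026,-.0416),(.030,-.0416)]:
    w=tubw(*t); print(t,proj('side',[*w,.018]))
import cv2
a=cv2.imread('pics/s17.png');cv2.imwrite('pics/s17z.png',cv2.resize(a[110:170,235:295],None,fx=9,fy=9,interpolation=cv2.INTER_CUBIC))
a=cv2.imread('pics/t17.png');cv2.imwrite('pics/t17z.png',cv2.resize(a[145:195,335:395],None,fx=10,fy=10,interpolation=cv2.INTER_CUBIC))
```

```text
(0.036, 0.0236) [256.39689535 171.73025753]
(0.026, -0.0416) [261.65586569 159.41195681]
(0.03, -0.0416) [260.23926413 159.32200459]
```

View pics/s17z.png

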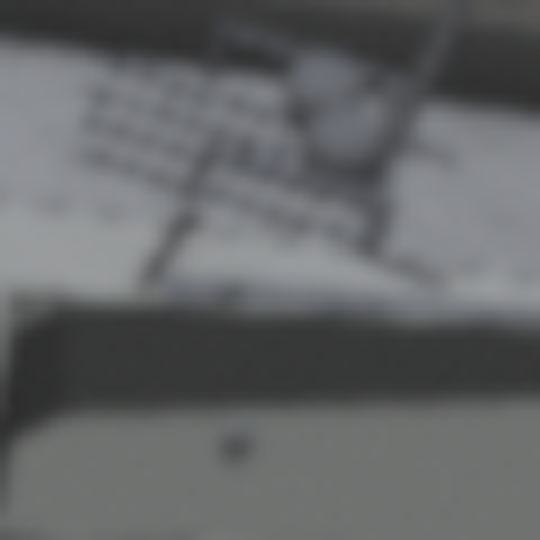

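View pics/t17z.png

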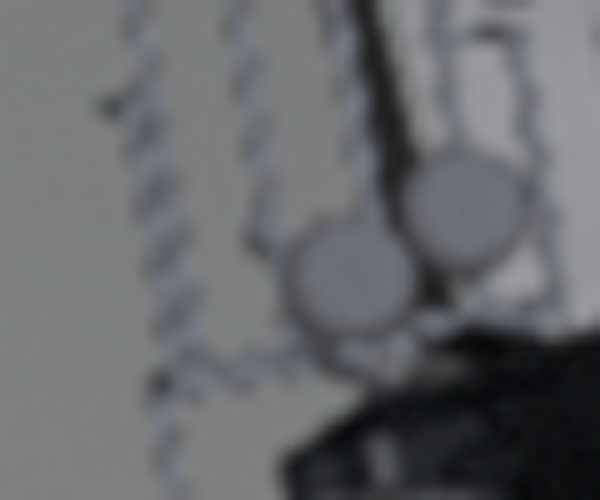

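Both balls are in the scoop. Both slugs are on the tub floor, one seen in the top view and one in the side view at (261,160). Next, carry the balls to the case.

Run:
```python
from h import *
M=Rt(88.5,-15)
e=plan(tcp_for([.41,.188,.118],M),M,15,.02)
```

```text
[[[-0.06,2.91,-0.25,0.8,0,-0.2,0.02],[-0.07,2.9,-0.3,0.8,0,-0.2,0.02],[-0.08,2.9,-0.34,0.8,0,-0.2,0.02],[-0.09,2.89,-0.37,0.8,0,-0.2,0.02],[-0.1,2.89,-0.42,0.8,0,-0.2,0.02]]]
[[[-0.11,2.88,-0.46,0.8,0,-0.2,0.02],[-0.13,2.87,-0.49,0.8,0,-0.2,0.02],[-0.13,2.86,-0.54,0.8,0,-0.2,0.02],[-0.14,2.86,-0.58,0.8,0,-0.2,0.02],[-0.15,2.85,-0.61,0.8,0,-0.2,0.02]]]
[[[-0.16,2.84,-0.66,0.8,0,-0.2,0.02],[-0.17,2.83,-0.7,0.8,0,-0.2,0.02],[-0.18,2.82,-0.73,0.8,0,-0.2,0.02],[-0.19,2.8,-0.78,0.8,0,-0.2,0.02],[-0.2,2.8,-0.81,0.8,0,-0.2,0.02]]]
end [0.3854 0.1887 0.1942]
```

Emit:
{"op": "drive_tool", "data": {"plan": [[[0, 0.6, -0.1, 0.5, 0, 0, 0.02], [0, 1.2, -0.2, 0.5, 0, 0, 0.02], [0, 1.8, -0.2, 0.5, 0, 0, 0.02], [-0.1, 2.2, -0.3, 0.7, 0, -0.2, 0.02], [-0.1, 2.5, -0.3, 0.7, 0, -0.2, 0.02]]]}}

```text
clock: 22.43
tcp_pos: [0.479, -0.152, 0.1939]
orientation: [0.791, -0.036, 0.608, 0.055]
wrist_force: [-0.9, -0.3, -2.8]
finger_gap: 0.0131
```

Emit:
{"op": "drive_tool", "data": {"plan": [[[-0.1, 2.5, -0.3, 0.7, 0, -0.2, 0.02], [-0.1, 2.5, -0.4, 0.7, 0, -0.2, 0.02], [-0.1, 2.5, -0.4, 0.7, 0, -0.2, 0.02], [-0.1, 2.5, -0.5, 0.7, 0, -0.2, 0.02], [-0.1, 2.5, -0.5, 0.7, 0, -0.2, 0.02]]]}}

```text
clock: 22.85
tcp_pos: [0.4434, -0.0292, 0.1946]
orientation: [0.793, -0.017, 0.609, 0.03]
wrist_force: [0.4, -0.2, -3.0]
finger_gap: 0.0126
```

Emit:
{"op": "drive_tool", "data": {"plan": [[[-0.1, 2.5, -0.5, 0.7, 0, -0.2, 0.02], [-0.1, 2.5, -0.5, 0.7, 0, -0.2, 0.02], [-0.1, 2.5, -0.5, 0.7, 0, -0.2, 0.02], [-0.1, 2.5, -0.6, 0.7, 0, -0.2, 0.02], [-0.1, 2.5, -0.6, 0.7, 0, -0.2, 0.02]]]}}

```text
clock: 23.27
tcp_pos: [0.4103, 0.0942, 0.1935]
orientation: [0.793, 0.002, 0.609, 0.004]
wrist_force: [0.2, -0.7, -2.3]
finger_gap: 0.0128
```

Run:
```python
from h import *
info();heel()
M=Rt(88.5,-15)
e=plan(tcp_for([.41,.187,.118],M),M,5,.02)
```

```text
t 23.27 p [0.4103 0.0942 0.1935] yaw 90.3 x [ 0.258  0.009 -0.966] gap 0.0128 F [ 0.2 -0.7 -2.3]
heel tub [-41.2 307.8] z 117.3 nose tub [ 44.3 292.1] z 140.5 tilt -15.0 floor heel/nose 21.3 12.3
[[[-0.13,1.87,-0.47,0.3,0,-0.2,0.02],[-0.13,1.87,-0.48,0.3,0,-0.2,0.02],[-0.14,1.86,-0.49,0.3,0,-0.2,0.02],[-0.14,1.87,-0.5,0.3,0,-0.2,0.02],[-0.16,1.86,-0.51,0.3,0,-0.2,0.02]]]
end [0.3855 0.1877 0.1943]
```

Emit:
{"op": "drive_tool", "data": {"plan": [[[-0.1, 2.2, -0.4, 0.4, 0, -0.1, 0.02], [-0.1, 2.0, -0.4, 0.4, 0, -0.1, 0.02], [-0.1, 1.8, -0.4, 0.4, 0, -0.1, 0.02], [-0.1, 1.6, -0.4, 0.3, 0, -0.1, 0.02], [-0.1, 1.0, -0.3, 0.3, 0, -0.1, 0.02]]]}}

```text
clock: 23.68
tcp_pos: [0.3911, 0.1805, 0.1939]
orientation: [0.793, 0.011, 0.609, -0.007]
wrist_force: [0.3, -0.5, -2.5]
finger_gap: 0.0132
```

Run:
```python
from h import *
info();heel()
b=shot('side','s18.png')[:,:,::-1]
cv2.imwrite('pics/s18b.png',cv2.resize(b[150:300,170:350],None,fx=4,fy=4,interpolation=cv2.INTER_CUBIC))
M=Rt(88.4,-7)
e=plan(tcp_for([.42,.188,.09],M),M,5,.02)
```

```text
t 23.68 p [0.3911 0.1805 0.1939] yaw 88.6 x [ 0.258  0.001 -0.966] gap 0.0132 F [ 0.3 -0.5 -2.5]
heel tub [-44.4 395.5] z 117.7 nose tub [ 40.6 377.2] z 140.8 tilt -14.9 floor heel/nose 21.7 12.7
[[[0.56,0.14,0.17,0,1.6,-0.1,0.02],[0.56,0.15,0.18,0,1.6,-0.1,0.02],[0.56,0.14,0.19,0,1.6,-0.1,0.02],[0.54,0.14,0.22,0,1.6,-0.1,0.02],[0.54,0.15,0.22,0,1.6,-0.1,0.02]]]
end [0.4063 0.1884 0.169 ]
```

View pics/s18b.png

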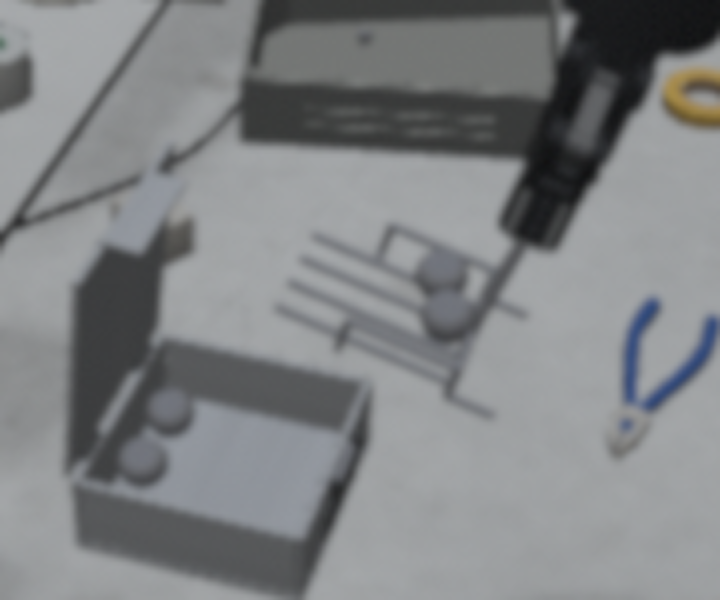

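Both balls are still at the heel and the other two sit in the case. Next: lower and tip slowly.

Emit:
{"op": "drive_tool", "data": {"plan": [[[0.6, 0.2, 0.2, 0, 1.6, 0, 0.02], [0.6, 0.2, 0.2, 0, 1.6, 0, 0.02], [0.6, 0.1, 0.2, 0, 1.6, 0, 0.02], [0.5, 0.1, 0.2, 0, 1.6, 0, 0.02], [0.5, 0.1, 0.2, 0, 1.6, 0, 0.02]]]}}

```text
clock: 24.15
tcp_pos: [0.408, 0.1856, 0.1686]
orientation: [0.748, 0.012, 0.663, -0.007]
wrist_force: [-0.0, -0.5, -3.0]
finger_gap: 0.0129
```

Emit:
{"op": "drive_tool", "data": {"plan": [[[0.1, 0, 0.3, 0, 1.9, 0, 0.02], [0.1, 0, 0.3, 0, 1.9, 0, 0.02], [0.1, 0, 0.3, 0, 1.9, 0, 0.02], [0.1, 0, 0.3, 0, 1.9, 0, 0.02], [0.1, 0, 0.3, 0, 1.9, 0, 0.02]]]}}

```text
clock: 24.57
tcp_pos: [0.4236, 0.1851, 0.1648]
orientation: [0.691, 0.012, 0.723, -0.007]
wrist_force: [0.5, 0.8, -3.1]
finger_gap: 0.0128
```

Emit:
{"op": "drive_tool", "data": {"plan": [[[0.1, 0, 0.3, 0, 1.9, 0, 0.02], [0, 0, 0.3, 0, 1.9, 0, 0.02], [0, 0, 0.3, 0, 1.9, 0, 0.02], [0, 0, 0.3, 0, 1.9, 0, 0.02], [0, 0, 0.3, 0, 1.9, 0, 0.02]]]}}

```text
clock: 24.98
tcp_pos: [0.4387, 0.1848, 0.1623]
orientation: [0.629, 0.013, 0.778, -0.006]
wrist_force: [0.1, -0.2, -2.7]
finger_gap: 0.0128
```

Emit:
{"op": "drive_tool", "data": {"plan": [[[0, 0, 0.3, 0, 1.9, 0, 0.02], [0, 0, 0.3, 0, 1.9, 0, 0.02], [0, 0, 0.3, 0, 1.9, 0, 0.02], [0, 0, 0.3, 0, 1.9, 0, 0.02], [0, 0, 0.3, 0, 1.9, 0, 0.02]]]}}

```text
clock: 25.4
tcp_pos: [0.4535, 0.1845, 0.1583]
orientation: [0.563, 0.013, 0.827, -0.005]
wrist_force: [0.1, 0.2, -1.1]
finger_gap: 0.0128
```

Run:
```python
from h import *
info();heel()
b=shot('side','s19.png')[:,:,::-1]
cv2.imwrite('pics/s19b.png',cv2.resize(b[150:300,170:350],None,fx=4,fy=4,interpolation=cv2.INTER_CUBIC))
M=Rt(90,0)
e=plan(tcp_for([.41,.15,.12],M),M,5,.02)
```

```text
t 25.4 p [0.4535 0.1845 0.1583] yaw 88.5 x [-0.367  0.017 -0.93 ] gap 0.0128 F [ 0.1  0.2 -1.1]
heel tub [-31.4 398.3] z 82.5 nose tub [ 50.5 380.9] z 49.4 tilt 21.5 floor heel/nose 20.3 11.7
[[[-0.45,-0.7,-1.2,-0.3,-4.3,-0.1,0.02],[-0.54,-0.7,-1.17,-0.3,-4.3,-0.1,0.02],[-0.62,-0.7,-1.12,-0.3,-4.3,-0.1,0.02],[-0.71,-0.69,-1.08,-0.3,-4.3,-0.1,0.02],[-0.78,-0.68,-1.03,-0.3,-4.3,-0.1,0.02]]]
end [0.406 0.15  0.2  ]
```

View pics/s19b.png

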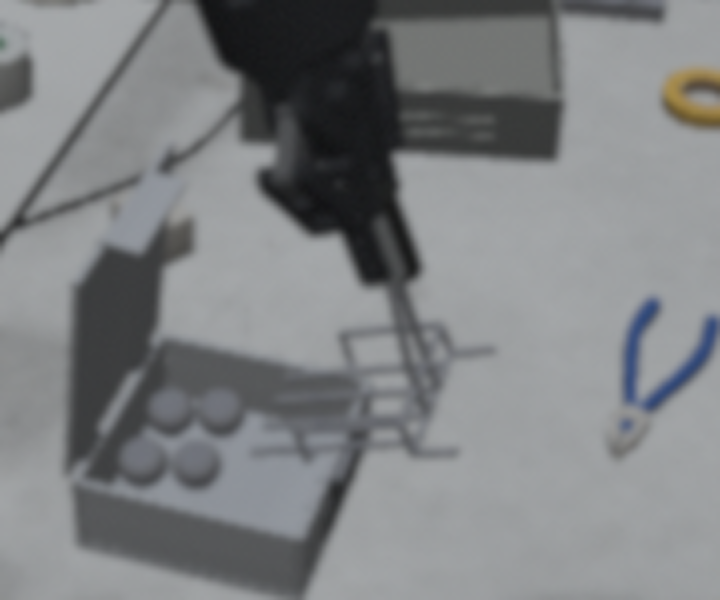

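Emit:
{"op": "drive_tool", "data": {"plan": [[[-1.2, 0, -1.2, 0, -4.3, 0, 0.02], [-1.0, -0.7, -1.1, -0.3, -4.3, 0, 0.02], [-0.6, -0.7, -1.1, 0, -4.3, 0, 0.02], [-0.4, -1.5, -1.0, 0, -4.3, 0, 0.02], [0, -2.5, -0.5, 0, -4.3, 0, 0.02]]]}}

```text
clock: 25.87
tcp_pos: [0.4138, 0.1317, 0.2016]
orientation: [0.709, 0.01, 0.705, -0.004]
wrist_force: [-0.6, -0.6, -1.3]
finger_gap: 0.0128
```

Run:
```python
from h import *
info()
M=Rt(88,0)
e=plan(tcp_for([.445,-.005,.08],M),M,5,.02)
e=plan(tcp_for([.445,-.005,.004],M),M,5,.02,e)
```

```text
t 25.87 p [0.4138 0.1317 0.2016] yaw 88.9 x [ 0.007  0.009 -1.   ] gap 0.0128 F [-0.6 -0.6 -1.3]
[[[0.81,-2.73,0.59,0.2,0.1,-0.1,0.02],[0.81,-2.72,0.6,0.2,0.1,-0.1,0.02],[0.82,-2.72,0.61,0.2,0.1,-0.1,0.02],[0.82,-2.72,0.63,0.2,0.1,-0.1,0.02],[0.83,-2.71,0.63,0.2,0.1,-0.1,0.02]]]
end [ 0.441  -0.0048  0.16  ]
[[[1.52,0,0,0,0,0,0.02],[1.52,0,0.01,0,0,0,0.02],[1.52,-0.01,0,0,0,0,0.02],[1.52,0,0.01,0,0,0,0.02],[1.52,0,0,0,0,0,0.02]]]
end [ 0.441  -0.0049  0.084 ]
```

Emit:
{"op": "drive_tool", "data": {"plan": [[[0.8, -2.7, 0.6, 0.2, 0.1, -0.1, 0.02], [0.8, -2.7, 0.6, 0.2, 0.1, -0.1, 0.02], [0.8, -2.7, 0.6, 0.2, 0.1, -0.1, 0.02], [0.8, -2.7, 0.6, 0.2, 0.1, -0.1, 0.02], [0.8, -2.7, 0.6, 0.2, 0.1, -0.1, 0.02]]]}}

```text
clock: 26.28
tcp_pos: [0.4397, -0.0056, 0.1597]
orientation: [0.704, 0.014, 0.709, -0.014]
wrist_force: [0.4, 0.8, -1.6]
finger_gap: 0.0131
```

Emit:
{"op": "drive_tool", "data": {"plan": [[[2, 0, 0, 0, 0, 0, 0.02], [2, 0, 0, 0, 0, 0, 0.02], [1.5, 0, 0, 0, 0, 0, 0.02], [1.2, 0, 0, 0, 0, 0, 0.02], [0.8, 0, 0, 0, 0, 0, 0.02]]]}}

```text
clock: 26.7
tcp_pos: [0.4382, -0.0045, 0.0834]
orientation: [0.704, 0.014, 0.71, -0.014]
wrist_force: [0.1, 0.6, -1.4]
finger_gap: 0.013
```

Run:
```python
from h import *
info();heel()
b=shot('side','s20.png')[:,:,::-1]
cv2.imwrite('pics/s20b.png',cv2.resize(b[150:300,170:350],None,fx=4,fy=4,interpolation=cv2.INTER_CUBIC))
```

```text
t 26.7 p [ 0.4382 -0.0045  0.0834] yaw 87.7 x [-0.01 -0.   -1.  ] gap 0.013 F [ 0.1  0.6 -1.4]
heel tub [-53.1 208.7] z 3.4 nose tub [ 34.6 188.7] z 2.5 tilt 0.6 floor heel/nose 22.6 13.4
```

View pics/s20b.png

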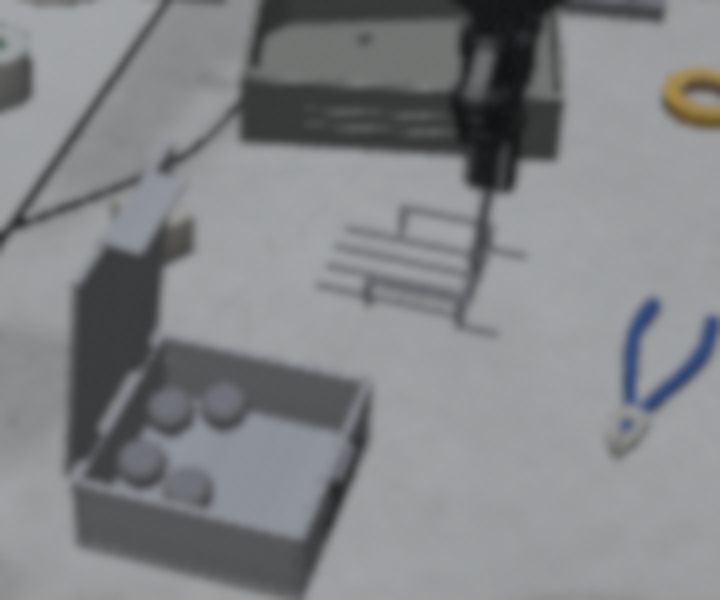

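Nearly down. I'll lower 3 mm, fix the tilt, open and withdraw.

Emit:
{"op": "drive_tool", "data": {"plan": [[[0.2, 0, 0, 0, -0.6, 0, 0.02], [0.1, 0, 0, 0, 0, 0, 0.02], [0, 0, 0, 0, 0, 0, 0.02], [0, 0, 0, 0, 0, 0, 0.3], [0, 0, 0, 0, 0, 0, 0.5]]]}}

```text
clock: 27.17
tcp_pos: [0.4401, -0.0048, 0.0822]
orientation: [0.708, 0.013, 0.706, -0.014]
wrist_force: [-0.1, 0.4, 0.5]
finger_gap: 0.036
```

Emit:
{"op": "drive_tool", "data": {"plan": [[[0, 0, 0, 0, 0, 0, 0.6], [0, 0, 0, 0, 0, 0, 0.6], [-1, 0, 0, 0, 0, 0, 0.6], [-3, 0, 0, 0, 0, 0, 0.6], [-4, 0, 0, 0, 0, 0, 0.6]]]}}

```text
clock: 27.58
tcp_pos: [0.4368, -0.0042, 0.1598]
orientation: [0.705, 0.014, 0.709, -0.014]
wrist_force: [0.0, -1.0, 0.2]
finger_gap: 0.0515
```

Emit:
{"op": "drive_tool", "data": {"plan": [[[-4, 0, 0, 0, 0, 0, 0.3], [-4, 0, 0, 0, 0, 0, 0], [-4, 0, 0, 0, 0, 0, 0], [-1, 2, 0, 0, 0, 0, 0], [0, 2, 0, 0, 0, 0, 0]]]}}

```text
clock: 28.0
tcp_pos: [0.443, 0.0351, 0.2957]
orientation: [0.71, 0.014, 0.704, -0.015]
wrist_force: [-0.0, -0.4, -0.0]
finger_gap: 0.0004
```

Run:
```python
from h import *
info()
b=shot('side','s21.png')[:,:,::-1]
cv2.imwrite('pics/s21b.png',cv2.resize(b[150:300,170:350],None,fx=4,fy=4,interpolation=cv2.INTER_CUBIC))
a=shot('top','t21.png')[:,:,::-1]
cv2.imwrite('pics/t21b.png',cv2.resize(a[110:240,110:415],None,fx=2.6,fy=2.6,interpolation=cv2.INTER_CUBIC))
```

```text
t 28.0 p [0.443  0.0351 0.2957] yaw 87.6 x [ 0.009 -0.002 -1.   ] gap 0.0004 F [-0.  -0.4 -0. ]
```

View pics/s21b.png

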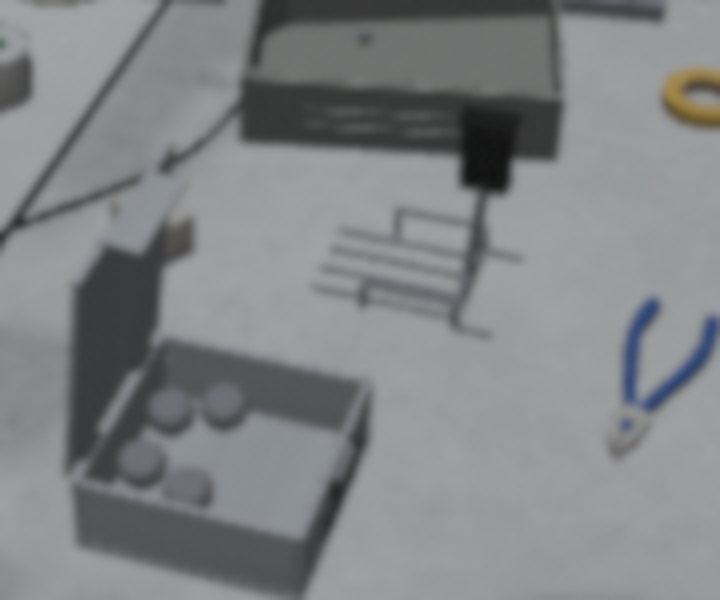

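View pics/t21b.png

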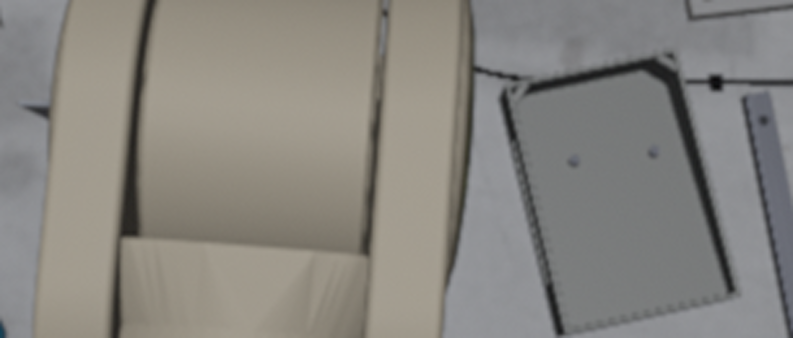

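Run:
```python
from h import *
f=lambda x,y:(170+x/4-.38,150+y/4-.38)
for q in [(75,288),(70,475),(78,282),(68,470)]:
    o,d=ray('side',*f(*q));t=(.2515-o[1])/d[1];print(q,(o+d*t).round(4))
g=lambda x,y:(110+x/4.4-.4,115+y/4.4-.4)
for q in [(38,157),(318,160),(100,155),(245,155)]:
  for z in (.16,.172): print(q,z,onz('top',*g(*q),z).round(4))
```

```text
(75, 288) [0.5826 0.2515 0.169 ]
(70, 475) [0.5923 0.2515 0.0488]
(78, 282) [0.5809 0.2515 0.1728]
(68, 470) [0.5932 0.2515 0.052 ]
(38, 157) 0.16 [0.5852 0.2536 0.16  ]
(38, 157) 0.172 [0.5823 0.2504 0.172 ]
(318, 160) 0.16 [0.5817 0.1341 0.16  ]
(318, 160) 0.172 [0.5789 0.1325 0.172 ]
(100, 155) 0.16 [0.5856 0.2272 0.16  ]
(100, 155) 0.172 [0.5827 0.2244 0.172 ]
(245, 155) 0.16 [0.5845 0.1653 0.16  ]
(245, 155) 0.172 [0.5816 0.1633 0.172 ]
```

Run:
```python
from h import *
M=Rt(88.5)
e=plan([.65,.19,.29],M,10,0)
e=plan([.65,.19,.14],M,5,0,e)
H=np.array([.592,.048])
for th in (85,70,55,40,25,12,5):
    t=np.radians(th);c=H+.105*np.array([-np.cos(t),np.sin(t)])+.004*np.array([np.sin(t),np.cos(t)])+[.011,0];print(th,c.round(4))
```

```text
[[[0.03,1.61,2.03,-0.1,0,0,0],[0.04,1.6,2.03,-0.1,0,0,0],[0.03,1.6,2.04,-0.1,0,0,0],[0.03,1.59,2.04,-0.1,0,0,0],[0.03,1.59,2.04,-0.1,0,0,0]]]
[[[0.04,1.59,2.04,-0.1,0,0,0],[0.03,1.59,2.05,-0.1,0,0,0],[0.03,1.58,2.05,-0.1,0,0,0],[0.04,1.57,2.05,-0.1,0,0,0],[0.03,1.58,2.06,-0.1,0,0,0]]]
end [0.65 0.19 0.29]
[[[3,0,-0.01,0.1,0,0,0],[3,0,-0.01,0.1,0,0,0],[3,0,-0.02,0.1,0,0,0],[3,0,-0.01,0.1,0,0,0],[3,0,-0.01,0.1,0,0,0]]]
end [0.65 0.19 0.14]
85 [0.5978 0.1529]
70 [0.5708 0.148 ]
55 [0.5461 0.1363]
40 [0.5251 0.1186]
25 [0.5095 0.096 ]
12 [0.5011 0.0737]
5 [0.4987 0.0611]
```

Emit:
{"op": "drive_tool", "data": {"plan": [[[0, 1.6, 2, 0, 0, 0, 0], [0, 1.6, 2, 0, 0, 0, 0], [0, 1.6, 2, 0, 0, 0, 0], [0, 1.6, 2, 0, 0, 0, 0], [0, 1.6, 2, 0, 0, 0, 0]]], "squeeze": 40}}

```text
clock: 28.52
tcp_pos: [0.5444, 0.1117, 0.2907]
orientation: [0.707, 0.013, 0.707, -0.014]
wrist_force: [0.7, -0.2, -0.3]
finger_gap: -0.0002
```

Emit:
{"op": "drive_tool", "data": {"plan": [[[0, 1.6, 2.1, 0, 0, 0, 0], [0, 1.6, 2.1, 0, 0, 0, 0], [0, 1.6, 2.1, 0, 0, 0, 0], [0, 1.6, 2.1, 0, 0, 0, 0], [0, 1.6, 2.1, 0, 0, 0, 0]]]}}

```text
clock: 28.93
tcp_pos: [0.6526, 0.1875, 0.2904]
orientation: [0.707, 0.013, 0.707, -0.014]
wrist_force: [1.3, -0.5, -0.6]
finger_gap: 0.0003
```

Run:
```python
from h import *
info()
plan([.65,.19,.14],Rt(88.5),5,0)
b=shot('side','s22.png')[:,:,::-1]
```

```text
t 28.93 p [0.6526 0.1875 0.2904] yaw 87.8 x [-0.    -0.001 -1.   ] gap 0.0003 F [ 1.3 -0.5 -0.6]
[[[3.01,0.05,-0.05,-0.1,0,0,0],[3.01,0.06,-0.06,-0.1,0,0,0],[3.01,0.05,-0.05,-0.1,0,0,0],[3,0.05,-0.05,-0.1,0,0,0],[3.01,0.05,-0.05,-0.1,0,0,0]]]
end [0.65 0.19 0.14]
```

View pics/s22.png

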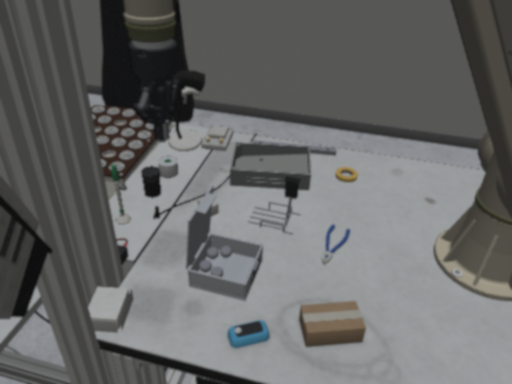

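Emit:
{"op": "drive_tool", "data": {"plan": [[[3, 0, 0, 0, 0, 0, 0], [3, 0, 0, 0, 0, 0, 0], [3, 0, 0, 0, 0, 0, 0], [3, 0, 0, 0, 0, 0, 0], [2, 0, 0, 0, 0, 0, 0]]]}}

```text
clock: 29.4
tcp_pos: [0.6501, 0.1863, 0.1471]
orientation: [0.706, 0.013, 0.708, -0.014]
wrist_force: [-0.3, -0.3, -0.1]
finger_gap: 0.0001
```

Emit:
{"op": "drive_tool", "data": {"plan": [[[0.2, 0, -1, 0, 0, 0, 0], [0, 0, -1, 0, 0, 0, 0], [0, 0, -1, 0, 0, 0, 0], [0, 0, -1, 0, 0, 0, 0], [0, 0, -1, 0, 0, 0, 0]]]}}

```text
clock: 29.82
tcp_pos: [0.601, 0.1884, 0.1484]
orientation: [0.707, 0.013, 0.707, -0.014]
wrist_force: [0.3, -0.0, 0.3]
finger_gap: 0.0002
```

Run:
```python
from h import *
info()
b=shot('side','s23.png')[:,:,::-1]
cv2.imwrite('pics/s23b.png',cv2.resize(b[100:300,130:330],None,fx=3,fy=3,interpolation=cv2.INTER_CUBIC))
```

```text
t 29.82 p [0.601  0.1884 0.1484] yaw 87.8 x [-0.001 -0.001 -1.   ] gap 0.0002 F [ 0.3 -0.   0.3]
```

View pics/s23b.png

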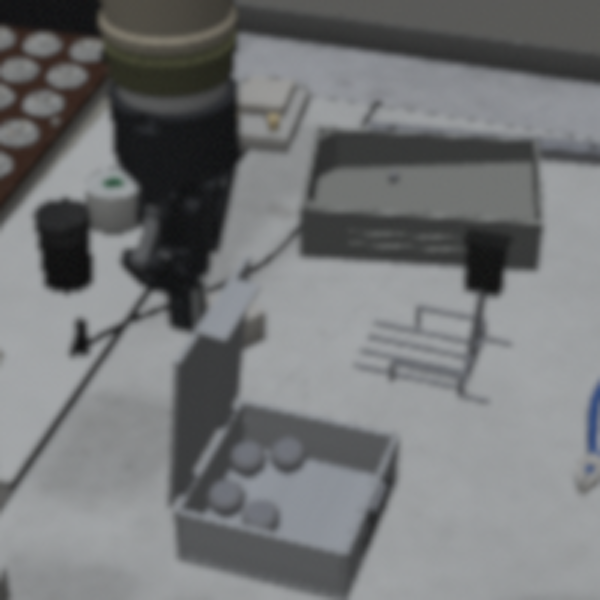

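Emit:
{"op": "drive_tool", "data": {"plan": [[[0, 0, -1, 0, 0, 0, 0], [0.1, 0, -1, 0, 0, 0, 0], [0.3, 0, -1, 0, 0, 0, 0], [0.4, 0, -0.9, 0, 0, 0, 0], [0.5, 0, -0.9, 0, 0, 0, 0]]]}}

```text
clock: 30.28
tcp_pos: [0.5541, 0.1905, 0.1362]
orientation: [0.708, 0.013, 0.706, -0.014]
wrist_force: [0.6, -0.4, 0.0]
finger_gap: -0.0002
```

Run:
```python
from h import *
info()
b=shot('side','s24.png')[:,:,::-1]
cv2.imwrite('pics/s24b.png',cv2.resize(b[150:300,150:300],None,fx=4,fy=4,interpolation=cv2.INTER_CUBIC))
```

```text
t 30.28 p [0.5541 0.1905 0.1362] yaw 87.8 x [ 0.002 -0.001 -1.   ] gap -0.0002 F [ 0.6 -0.4  0. ]
```

View pics/s24b.png

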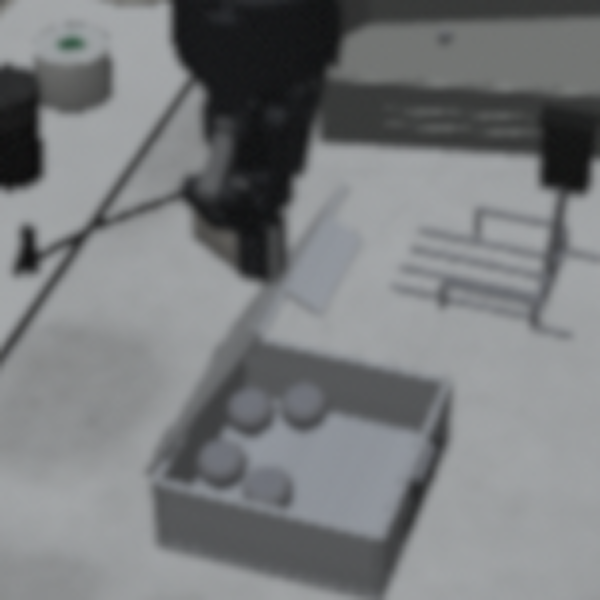

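Cover is following, at about 55-60°. I'll continue along the arc.

Emit:
{"op": "drive_tool", "data": {"plan": [[[0.6, 0, -0.9, 0, 0, 0, 0], [0.7, 0, -0.8, 0, 0, 0, 0], [0.8, 0, -0.8, 0, 0, 0, 0], [0.8, 0, -0.7, 0, 0, 0, 0], [0.9, 0, -0.6, 0, 0, 0, 0]]]}}

```text
clock: 30.75
tcp_pos: [0.5162, 0.1921, 0.098]
orientation: [0.707, 0.013, 0.707, -0.014]
wrist_force: [1.0, -0.3, 0.3]
finger_gap: -0.0001
```

Run:
```python
from h import *
info()
b=shot('side','s25.png')[:,:,::-1]
cv2.imwrite('pics/s25b.png',cv2.resize(b[150:300,150:300],None,fx=4,fy=4,interpolation=cv2.INTER_CUBIC))
```

```text
t 30.75 p [0.5162 0.1921 0.098 ] yaw 87.8 x [ 0.001 -0.001 -1.   ] gap -0.0001 F [ 1.  -0.3  0.3]
```

View pics/s25b.png

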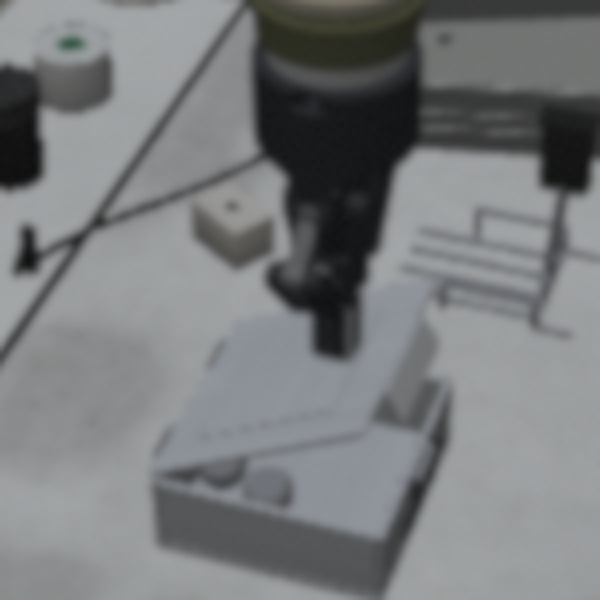

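Emit:
{"op": "drive_tool", "data": {"plan": [[[0.6, 0, -0.8, 0, 0, 0, 0], [0.9, 0, -0.7, 0, 0, 0, 0], [0.9, 0, -0.6, 0, 0, 0, 0], [0.8, 0, -0.5, 0, 0, 0, 0], [0.6, 0, -0.2, 0, 0, 0, 0]]]}}

```text
clock: 31.22
tcp_pos: [0.4876, 0.1933, 0.0595]
orientation: [0.707, 0.013, 0.707, -0.014]
wrist_force: [0.0, 0.7, 0.2]
finger_gap: 0.0002
```

Run:
```python
from h import *
info()
```

```text
t 31.22 p [0.4876 0.1933 0.0595] yaw 87.8 x [-0.    -0.001 -1.   ] gap 0.0002 F [0.  0.7 0.2]
```

Emit:
{"op": "drive_tool", "data": {"plan": [[[0.3, 0, 0, 0, 0, 0, 0], [0.3, 0, 0, 0, 0, 0, 0], [0.2, 0, 0, 0, 0, 0, 0], [0.2, 0, 0, 0, 0, 0, 0], [0, 0, 0, 0, 0, 0, 0]]]}}

```text
clock: 31.63
tcp_pos: [0.4885, 0.1935, 0.0517]
orientation: [0.708, 0.013, 0.706, -0.014]
wrist_force: [-4.5, -1.7, 12.4]
finger_gap: 0.0
```

Run:
```python
from h import *
info()
b=shot('side','s26.png')[:,:,::-1]
cv2.imwrite('pics/s26b.png',cv2.resize(b[180:300,170:290],None,fx=5,fy=5,interpolation=cv2.INTER_CUBIC))
```

```text
t 31.63 p [0.4885 0.1935 0.0517] yaw 87.8 x [ 0.002 -0.001 -1.   ] gap 0.0 F [-4.5 -1.7 12.4]
```

View pics/s26b.png

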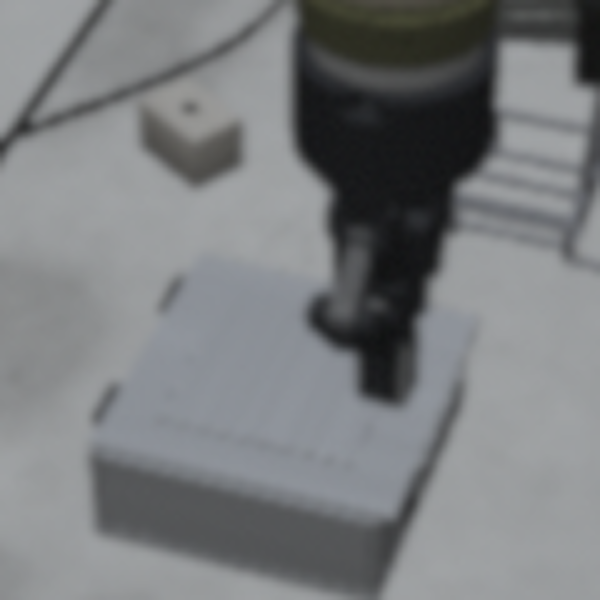

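Emit:
{"op": "drive_tool", "data": {"plan": [[[0.2, 0, 0, 0, 0, 0, 0], [0.1, 0, 0, 0, 0, 0, 0], [0, 0, 0, 0, 0, 0, 0], [0, 0, 0, 0, 0, 0, 0], [-0.5, 0, 0, 0, 0, 0, 0]]]}}

```text
clock: 32.1
tcp_pos: [0.4889, 0.1936, 0.0541]
orientation: [0.708, 0.014, 0.706, -0.014]
wrist_force: [0.1, -0.0, 0.4]
finger_gap: -0.0001
```

Emit:
{"op": "drive_tool", "data": {"plan": [[[-2, 0, 0, 0, 0, 0, 0], [-4, 0, 0, 0, 0, 0, 0], [-4, 0, 0, 0, 0, 0, 0], [-4, 0, 0, 0, 0, 0, 0], [-4, 0, 0, 0, 0, 0, 0]]]}}

```text
clock: 32.52
tcp_pos: [0.4882, 0.1936, 0.2343]
orientation: [0.708, 0.014, 0.706, -0.014]
wrist_force: [1.5, -0.2, 0.1]
finger_gap: -0.0
```

Emit:
{"op": "drive_tool", "data": {"plan": [[[0, 4, -2, 0, 0, 0, 0], [0, 4, -2, 0, 0, 0, 0], [0, 4, -2, 0, 0, 0, 0], [0, 4, -2, 0, 0, 0, 0], [0, 4, 0, 0, 0, 0, 0]]]}}

```text
clock: 32.93
tcp_pos: [0.4181, 0.3869, 0.2328]
orientation: [0.707, 0.013, 0.707, -0.014]
wrist_force: [0.4, -0.9, -0.5]
finger_gap: -0.0001
```

Run:
```python
from h import *
info()
b=shot('side','s27.png')[:,:,::-1]
cv2.imwrite('pics/s27b.png',cv2.resize(b[130:300,170:350],None,fx=4,fy=3.5,interpolation=cv2.INTER_CUBIC))
a=shot('top','t27.png')
```

```text
t 32.93 p [0.4181 0.3869 0.2328] yaw 87.8 x [ 0.    -0.001 -1.   ] gap -0.0001 F [ 0.4 -0.9 -0.5]
```

View pics/s27b.png

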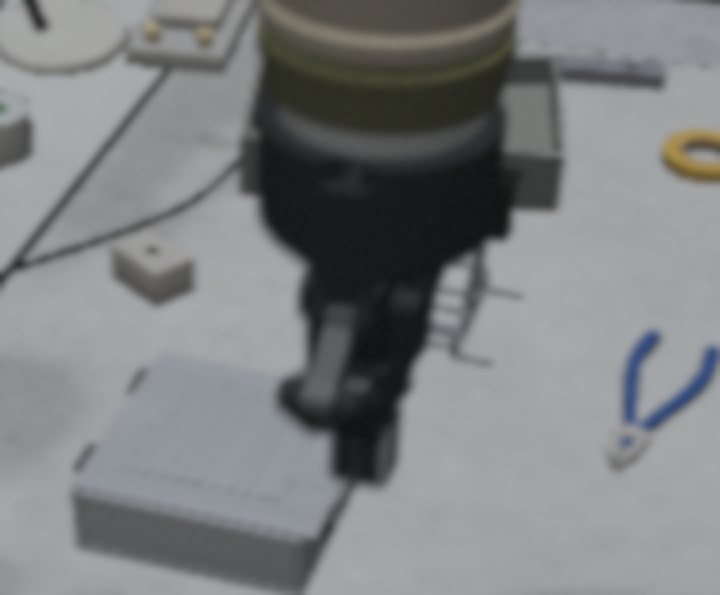

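View pics/t27.png

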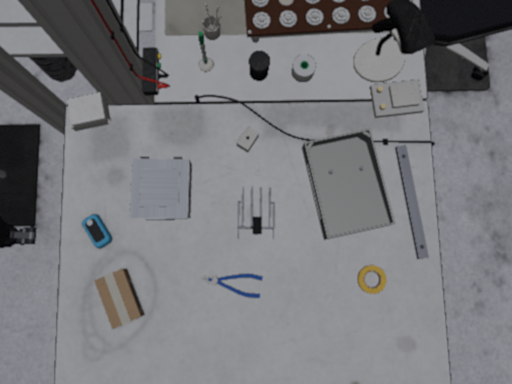

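Emit:
{"op": "drive_tool", "data": {"plan": [[[-3, -3, -3, 0, 0, 0, 0], [-3, -3, -3, 0, 0, 0, 0], [-3, -4, 0, 0, 0, 0, 0], [0, -4, 0, 0, 0, 0, 0], [0, -4, 0, 0, 0, 0, 0]]]}}

```text
clock: 33.45
tcp_pos: [0.3671, 0.2253, 0.307]
orientation: [0.709, 0.013, 0.705, -0.013]
wrist_force: [0.6, -0.6, -0.5]
finger_gap: -0.0003
```

Emit:
{"op": "drive_tool", "data": {"plan": [[[0, -4, 0, 0, 0, 0, 0], [0, -4, 0, 0, 0, 0, 0], [0, -4, 0, 0, 0, 0, 0], [0, -4, 0, 0, 0, 0, 0], [0, -4, 0, 0, 0, 0, 0]]]}}

```text
clock: 33.87
tcp_pos: [0.3583, 0.0242, 0.3057]
orientation: [0.708, 0.013, 0.706, -0.014]
wrist_force: [0.4, 0.3, -1.1]
finger_gap: -0.0001
```

Run:
```python
from h import *
info()
b=shot('side','s28.png')[:,:,::-1]
cv2.imwrite('pics/s28b.png',cv2.resize(b[190:300,170:290],None,fx=5,fy=5,interpolation=cv2.INTER_CUBIC))
```

```text
t 33.87 p [0.3583 0.0242 0.3057] yaw 87.8 x [ 0.003 -0.001 -1.   ] gap -0.0001 F [ 0.4  0.3 -1.1]
```

View pics/s28b.png

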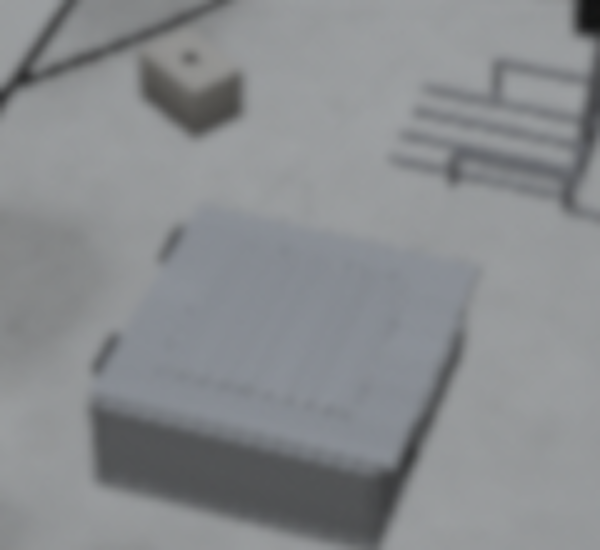

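Run:
```python
from h import *
f=lambda x,y:(170+x/5-.4,190+y/5-.4)
for q in [(92,402),(390,470),(97,482),(380,545)]:
    o,d=ray('side',*f(*q));t=(.2515-o[1])/d[1];print(q,(o+d*t).round(4))
```

```text
(92, 402) [0.5907 0.2515 0.0448]
(390, 470) [0.4693 0.2515 0.0438]
(97, 482) [ 5.913e-01  2.515e-01 -4.000e-04]
(380, 545) [0.4726 0.2515 0.0006]
```

Run:
```python
from h import *
print(env.hand_in())
```

```text
the job is handed in; nothing more can be done
None
```

The task is complete and handed in at about 34 s of the 210 s allowed. `hand_in()` gives no verdict, so the results below are from my own last checks.

- **Bar:** I took it off the tub and laid it flat on the bench, to the right of the tub. It was still there in the last top view.
- **Balls:** Four balls were present. I scooped them two at a time and tipped them into the case; all four were visible inside before I closed the cover. The fingers only gripped the bar and the scoop and pushed the cover, and never came near a ball.
- **Slugs:** Two slugs were present, and both are still on the tub floor. The block shows no visible shift.
- **Scoop:** It stands flat on the bench about 0.2 m from the tub.
- **Cover:** I pressed it down with a measured 12.4 N, then slightly harder. The fingertip reached 51.7 mm, against 52 mm for a shut cover. After I withdrew, the cover's edge measured 44.8 mm at the hinge end and 43.8 mm at the free end, so it is level and held shut.

No check failed or disagreed beyond about 2–3 mm of calibration error. The robot was clear of everything when I handed in.

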